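Copy a bracket's angle to the saw guide with a locking bevel

TASK

A new brace must be cut to the same angle as the old iron bracket. Push the bevel home into the bracket's corner, so that its stock lies along the fixed leg, its end meets the stop and its blade lies flush along the slanting leg, and slide its lock shut there; then push the locked bevel home in the same way into the corner of the wooden saw guide, so that its blade swings the guide's arm out to that angle, and leave it lying there. Do not force the rusted leg of the bracket or knock over the oil bottle.

Things in the scene. Friction and masses are not known exactly. Their poses are not given: they have to be found in the camera images.
- bevel_grip (a point): Loose bevel, flat on the bench, 0.45 kg: dark wood stock 28 mm wide, 32 high, from 14 mm beyond the blade's pivot (round end) to 162 mm the other way (brass butt). This point: centre line of the stock, 16 mm up, 100 mm from the pivot, a good place to grip across it. x from pivot to butt, y to the side where the blade swings (left of x from above), z up. Two brass lugs stand on top near the pivot.
- bevel_pivot (a point): The blade's pivot axis at the underside of the bevel, on the stock's centre line; axes as bevel_grip.
- blade_mid (a point): On the blade's centre line, 75 mm from the pivot, 16 mm up; x points from the pivot along the blade. The blade is a steel bar 28 mm wide, 10 mm thick (11 to 21 mm above the bench), reaching 130 mm from the pivot. Unlocked, it turns with firm friction (0.08 N m).
- blade (a joint): Angle of the blade from the stock, seen from above (rad): 0 would be folded over the stock, 1.57 square. At the start it is wider open than the bracket's corner (2.3 to 2.45), so that pushing the bevel home closes it.
- lock_tab (a point): Centre of the lock slide's lug: 8 mm along the stock, 20 wide, 32 to 46 mm above the bench; 46 mm from the pivot when open. It slides 13 mm towards the pivot; a snap spring (at most 10 N) holds it at either end. A like lug, the fixed thumb rest, is centred 18 mm from the pivot: pinch the two together (36 mm over both when open, 23 locked) or push the slide with a fingertip.
- lock (a joint): Travel of the lock slide (m): 0 open, about 0.012 locked. Locked, the blade holds at least 0.2 N m.
- bracket_corner (a point): Old dark iron bracket screwed to the bench, 28 mm high. Point on the bench where the pivot of a bevel that is home stands; x along the fixed leg (towards the bevel's butt), y into the corner. Fixed leg: inner face at y = -14 mm, from x = -20 to 55 mm, 16 thick. Stop: a block whose face at x = -14 mm, y = -29 to -2 mm, meets the bevel's round end.
- leg_mid (a point): Bracket's slanting leg, 28 mm high, 16 thick: middle of its inner face, 72 mm out, 14 mm up; x points outwards along it. The leg lies 45 to 100 mm out from the corner point; its inner face is 14 mm outside the line through that point, so that it is flush with the blade's edge when the bevel is home.
- leg (a joint): Inner angle between the bracket's two legs (rad), 1.75 to 2.1; rusted fast, it does not change unless forced.
- leg_tip (a point): End of the inner face of the slanting leg, 100 mm out.
- guide_corner (a point): Wooden saw guide screwed to the bench, 28 mm high (thin upright kerf guides, 45 mm high, behind its arm). Its corner point, axes, fixed leg and stop are exactly like the bracket's (see bracket_corner). It always stands parallel to the bracket (same axes), to the left or right of it.
- fence_mid (a point): Middle of the inner face of the guide's swinging arm; shape, sizes and axes as for leg_mid.
- fence (a joint): Inner angle between the guide's fixed leg and arm (rad). The arm turns with light friction (0.02 N m) and stays where left. It starts at 1.3 to 1.5, less than the bracket's angle, so that the locked blade pushes it open.
- oil_bottle_mid (a point): Amber glass oil bottle, 52 mm across, 140 mm tall, standing at the robot's left; this point is half-way up, z along its axis.
Things that resemble listed ones, but are neither listed nor needed, are in the scene too. Leave any purple look-alike of the part that bears bevel_grip alone.

How it is judged:
By the outcome, as a careful person would: the job done as asked, in the order asked, and still so for the second after the job is handed in, with the robot touching nothing.
It also fails if it takes over 64 s, if anything falls off the work surface, if the arm or the gripper's body presses on something with over 40 N, if the wrist force passes 120 N, or if a joint passes its speed limit or range.

ROBOT

A 6-joint arm with a two-finger parallel gripper is mounted at the origin on the work surface. World frame = base frame: x ahead of the robot, y to its left, z up, the work surface at z = 0. Lengths are in mm, angles in rad, forces in N, time in s.
With the tool pointing down it reaches from about 350 to 775 mm from the base axis. Payload 7.3 kg.
Tool frame: the origin (TCP) lies at the centre of the arm's flange, where the gripper is bolted on; the fingertips stand 178 mm ahead of it and the grasp point (between the pads) lies 159 mm ahead of it; z points along the fingers, y is the direction in which the jaws open and shut (so a half turn about z gives the same grasp; the last joint's range is limited). The gripper opens to 92 mm and grips with 3 to 60 N. Pads are 19 mm wide; open, the fingers measure 130 mm over their backs; the gripper's body (75 mm by 190 mm) begins 47 mm behind the grasp point.
Start: joints at [-1.343, 0.342, 1.524, -0, 1.275, -0.146], TCP at [191.726, -488.742, 404.741] pointing down, gripper open.
Joint ranges: [-2.53, 2.53], [-0.77, 2.02], [0.04, 2.7], [-1, 4.14], [0.28, 2.66], [-3.11, 3.11]. Speed limits (rad/s): [2.57, 2.57, 3.14, 3.14, 3.14, 3.14].

INTERFACE

Orientations are given as [roll, pitch, yaw] about the fixed x, y, z axes, in that order (R = Rz(yaw) Ry(pitch) Rx(roll)).
In Python, from plant import status, viewer, ticket gives the robot as it stands.
- The arm moves only by the tool play_rows, never from a script. Its argument "commands" is a list of rows, each an object with "offset": the shift along the tool's x, y, z in m, a list of three; "twist": the turn about the tool's z in degrees. A call has 1 to 5 rows; each row shifts and turns the commanded pose from where the row before left it, along the tool's axes as they then stand; what a row does not reach is not made up. A row lasts 1/10 s, in which the tool goes at most 50 mm and 8.59 degrees, less where a joint would pass 70% of its speed; a pose out of reach is approached as far as the arm can. A call with a gripper value outside its range is refused whole. "jaw" is the closure in counts, from 0 (fully open) to 255 (shut), set as the call begins (left out, the last holds). The fingers move at their own pace and stop on an object; the grip force is fixed at half the most. Time passes only in rows, so rows that do not move let the fingers close. It gives the time, the measured TCP pose, the force and the opening at its end, in the units of the state.
- status.get_obs(): the state, without advancing time (a new reading comes with each control period).
- viewer.capture(name): name is "side" or "top" or "wrist"; returns the picture (420x560x3 uint8, red, green, blue); there is no depth.
- viewer.camera_params(name): a dict with "fov_y" (degrees; the focal length in pixels is half the picture's height over the tangent of half this angle, whatever the lens; pixels are square), "cx", "cy" (the principal point, pixels), "rvec" (rotation vector, rad) and "tvec" (3), from world to camera coordinates, as OpenCV has them; the wrist camera has in their place "T_tool_cam" (4x4, takes a point from camera to tool coordinates, whose origin is the TCP and whose axes are the flange's). Camera axes: x right, y down, z forward; pixel columns grow to the right and rows downward; lengths in mm; the calibration is good to about 2 mm. A picture is of the moment at which its call begins: read the wrist's pose just before it. camera_params takes no time and is no camera call.
- ticket.close_job(): hands the job in, once; it reports no verdict.
The state is a dict: "time": time; "joint_positions": joint angles; "dq": joint speeds; "tau": joint torques, N m; "tool_pos": TCP position; "tcp_rot": TCP orientation; "contact_force": force on the tool from outside, world axes, zero at the start; "moment": the same for the moment, N m; "grip_width": finger opening in mm.
Only numpy, scipy, OpenCV 4.12 (cv2) and the standard library are available. Lean on these libraries where they do the work, as an engineer would, in place of code of your own. Each camera call takes 0.05 s, during which the arm holds its last target.

## Working session

There is one attempt and no reset: what is moved stays moved. The work goes in short steps, Python scripts to look and compute and a tool call to move; the robot and the scene stay as the last step left them, time stands still between calls to the robot, and variables do not carry over. Pictures are saved under pics/ and viewed, and the job is handed in when it is done.

Besides the shell and the picture viewer there is one more tool, called after "Call:" by a JSON object that holds its "name" and its "arguments". play_rows: Moves the arm, as the interface text tells. Its arguments: {"type":"object","properties":{"commands":{"type":"array"},"jaw":{"type":"number"}},"required":["commands"]}

```bash
mkdir -p pics; ls; python3 - <<'E'
from plant import status, viewer, ticket
import cv2
print(status.get_obs())
for n in ["side","top","wrist"]:
    print(n,viewer.camera_params(n))
    im=viewer.capture(n); cv2.imwrite(f"pics/{n}0.png",cv2.cvtColor(im,cv2.COLOR_RGB2BGR))
E
```

```text
pics
{'time': 0.0, 'joint_positions': array([-1.34300619e+00,  3.42725382e-01,  1.52500596e+00, -2.52811875e-05,
        1.27537975e+00, -1.45995661e-01]), 'dq': array([-1.34007783e-04, -2.24117201e-04, -3.59040085e-04,  1.22220358e-03,
        7.31558321e-05,  1.25787579e-03]), 'tau': array([-1.09617954e-04, -4.31239200e+01, -2.44225895e+01,  7.18197436e-02,
        5.60576341e-02, -1.19292654e-04]), 'tool_pos': array([ 191.68987097, -488.61438904,  404.04722977]), 'tcp_rot': array([-3.14008686e+00, -1.96980010e-04,  3.73793030e-01]), 'contact_force': array([-0.10743748,  0.95932665,  0.51530736]), 'moment': array([ 0.02085622, -0.06539824,  0.08380824]), 'grip_width': 91.47844649863588}
side {'fov_y': 51.84485376189561, 'cx': 280.6392417227091, 'cy': 209.5856038189279, 'rvec': array([ 2.12469166, -0.7139379 ,  0.36757065]), 'tvec': array([-400.18762662,  226.67229165, 1357.95721126])}
top {'fov_y': 56.17883686920346, 'cx': 278.820730345766, 'cy': 207.68710763952694, 'rvec': array([ 2.20168296, -2.16247299,  0.08909304]), 'tvec': array([ -46.96253394,  464.94261443, 1308.34969319])}
wrist {'fov_y': 69.80417192521651, 'cx': 282.10650780410225, 'cy': 209.4944508964687, 'T_tool_cam': array([[ 3.76565953e-04, -9.51994948e-01, -3.06113503e-01,
         8.31370126e+01],
       [ 9.99999275e-01,  7.08491113e-04, -9.73215090e-04,
        -9.78393613e-01],
       [ 1.14337455e-03, -3.06112915e-01,  9.51994525e-01,
         2.00361344e+01],
       [ 0.00000000e+00,  0.00000000e+00,  0.00000000e+00,
         1.00000000e+00]])}
```

View pics/side0.png

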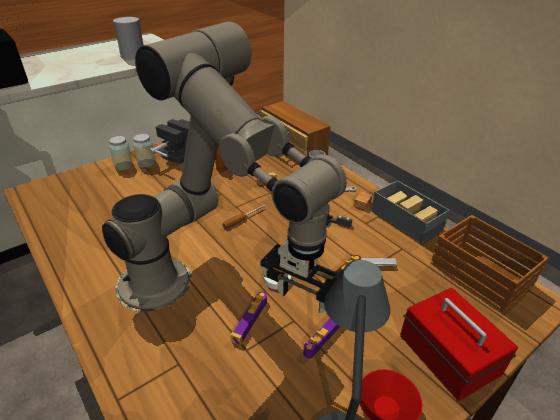

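View pics/top0.png

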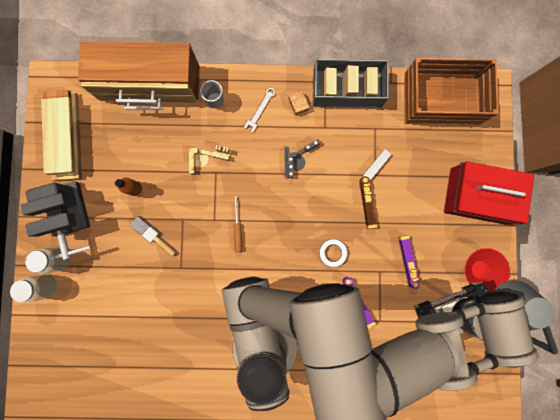

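View pics/wrist0.png

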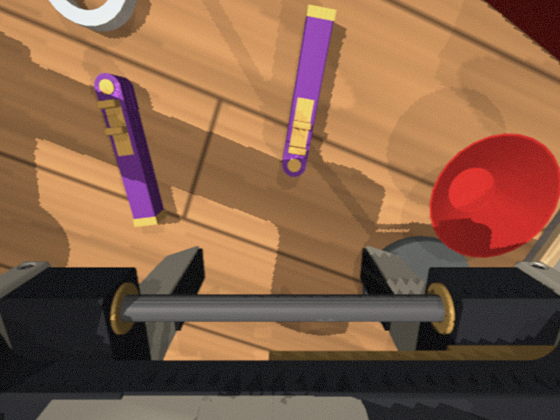

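```bash
cat > h.py <<'E'
from plant import status, viewer, ticket
import numpy as np, cv2
from scipy.spatial.transform import Rotation as Rn
def cam(n):
    p=viewer.camera_params(n); f=210/np.tan(np.radians(p["fov_y"])/2)
    K=np.array([[f,0,p["cx"]],[0,f,p["cy"]],[0,0,1]])
    if n=="wrist":
        o=status.get_obs(); T=np.eye(4); T[:3,:3]=Rn.from_euler("xyz",o["tcp_rot"]).as_matrix(); T[:3,3]=o["tool_pos"]
        W=np.linalg.inv(T@p["T_tool_cam"]); return K,W[:3,:3],W[:3,3]
    return K,cv2.Rodrigues(p["rvec"])[0],p["tvec"]
def unproj(c,uv,z):
    K,R,t=c; d=R.T@np.linalg.inv(K)@np.array([uv[0],uv[1],1.]); o=-R.T@t
    return o+d*(z-o[2])/d[2]
def proj(c,P):
    K,R,t=c; q=K@(R@np.asarray(P,float)+t); return q[:2]/q[2]
def grab(n,fn):
    c=cam(n); im=cv2.cvtColor(viewer.capture(n),cv2.COLOR_RGB2BGR); cv2.imwrite(fn,im); 
    import pickle; pickle.dump(c,open(fn+".pkl","wb")); return c,im
E
python3 - <<'E'
from h import *
c=cam("top")
im=cv2.imread("pics/top0.png")
x0,y0,x1,y1=170,120,410,240
cv2.imwrite("pics/topc.png",cv2.resize(im[130:245,260:420],None,fx=5,fy=5,interpolation=cv2.INTER_CUBIC))
cv2.imwrite("pics/topg.png",cv2.resize(im[130:190,170:330],None,fx=5,fy=5,interpolation=cv2.INTER_CUBIC))
for n,uv in dict(bevel_piv=(367,181),butt=(373,227),bladetip=(387,152),bracket=(290,170),guide=(195,165),bottle=(120,183)).items(): print(n,unproj(c,uv,25).round())
E
```

```text
bevel_piv [ 561. -335.   25.]
butt [ 406. -355.   25.]
bladetip [ 662. -403.   25.]
bracket [594. -74.  25.]
guide [605. 247.  25.]
bottle [539. 498.  25.]
```

View pics/topc.png

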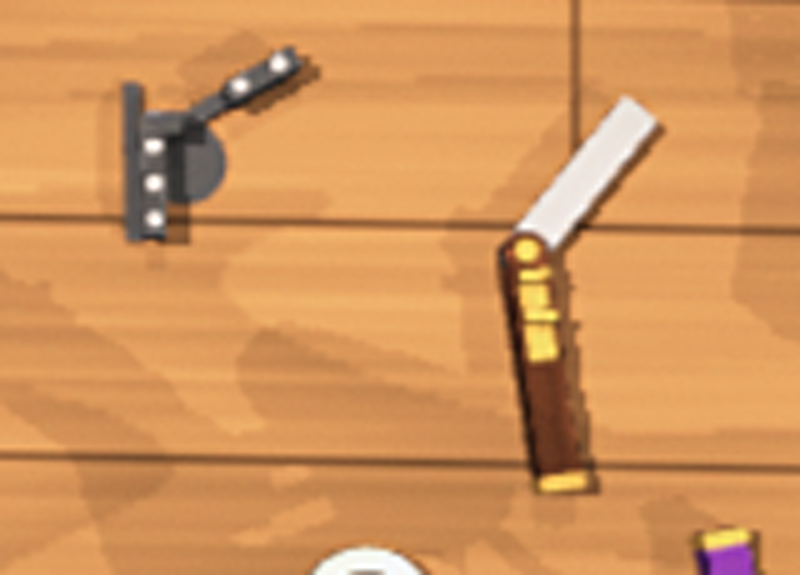

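View pics/topg.png

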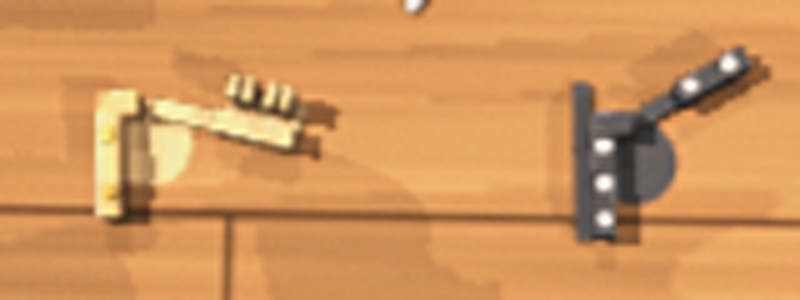

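Call:
{"name": "play_rows", "arguments": {"commands": [{"offset":[0.046,-0.0137,0]},{"offset":[0.046,-0.0137,0]},{"offset":[0.046,-0.0137,0]},{"offset":[0.046,-0.0137,0]},{"offset":[0.046,-0.0137,0]}], "jaw": 0}}

```text
$.commands[0]: bad value
```

Call:
{"name": "play_rows", "arguments": {"commands": [{"offset":[0.046,-0.0137,0],"twist":7.1},{"offset":[0.046,-0.008,0],"twist":7.1},{"offset":[0.046,-0.003,0],"twist":7.2},{"offset":[0.04,0,0]},{"offset":[0,0,0]}]}}

```text
$.commands[3]: bad value
```

```bash
python3 - <<'E'
from h import *
o=status.get_obs();print(o["time"],o["tool_pos"],o["tcp_rot"])
grab("wrist","pics/w1.png"); grab("top","pics/t1.png")
E
```

```text
0.15 [ 191.70895327 -488.64633653  404.23595315] [-3.14051006e+00 -1.56696238e-04  3.73811156e-01]
```

View pics/w1.png

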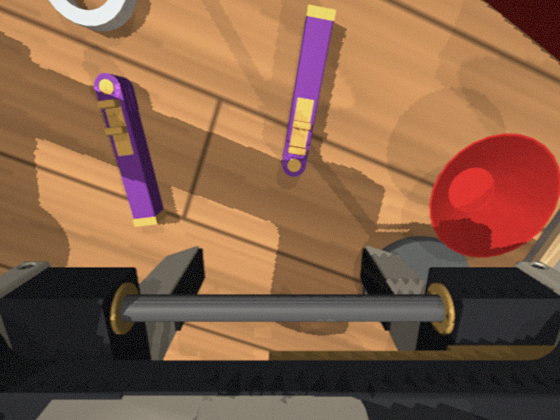

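Both keys are required in each row; I'll add the twist.

Call:
{"name": "play_rows", "arguments": {"commands": [{"offset":[0.046,-0.0137,0],"twist":0},{"offset":[0.046,-0.0137,0],"twist":0},{"offset":[0.046,-0.0137,0],"twist":0},{"offset":[0.046,-0.0137,0],"twist":0},{"offset":[0.046,-0.0137,0],"twist":0}], "jaw": 0}}

```text
time: 0.75
tool_pos: [382.0, -339.6, 404.8]
tcp_rot: [3.141, -0.0, 0.373]
contact_force: [-0.5, -1.1, -0.6]
grip_width: 91.8
```

Call:
{"name": "play_rows", "arguments": {"commands": [{"offset":[0.046,-0.0137,0],"twist":7.1},{"offset":[0.046,-0.015,0],"twist":7.1},{"offset":[0.046,-0.02,0],"twist":7.2},{"offset":[0.03,-0.02,0],"twist":0},{"offset":[0,0,0],"twist":0}]}}

```text
time: 1.25
tool_pos: [535.3, -237.1, 404.0]
tcp_rot: [-3.141, -0.001, 0.005]
contact_force: [-0.6, -0.5, 0.6]
grip_width: 91.6
```

```bash
python3 - <<'E'
from h import *
o=status.get_obs();print(o["time"],o["tool_pos"],o["tcp_rot"])
grab("wrist","pics/w2.png"); grab("top","pics/t2.png")
E
```

```text
1.25 [ 535.34458963 -237.12565756  404.04203086] [-3.14061413e+00 -6.87316357e-04  5.15616039e-03]
```

View pics/w2.png

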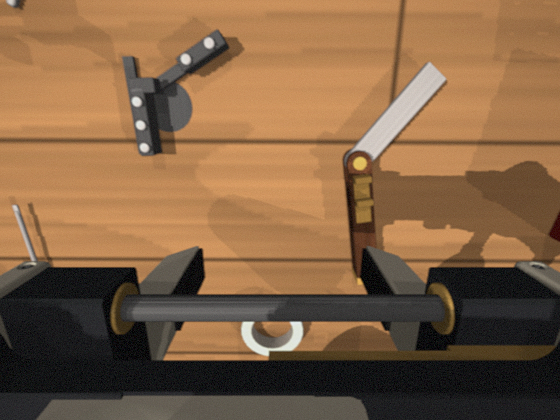

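```bash
python3 - <<'E'
from h import *
im=cv2.imread("pics/w2.png")
a=cv2.resize(im[20:165,105:240],None,fx=5,fy=5,interpolation=cv2.INTER_CUBIC)[:600]
cv2.imwrite("pics/c2a.png",cv2.resize(im[20:165,105:245],None,fx=4,fy=4,interpolation=cv2.INTER_CUBIC))
cv2.imwrite("pics/c2b.png",cv2.resize(im[50:200,320:460],None,fx=4,fy=4,interpolation=cv2.INTER_CUBIC))
E
```

```text
(no output)
```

View pics/c2a.png

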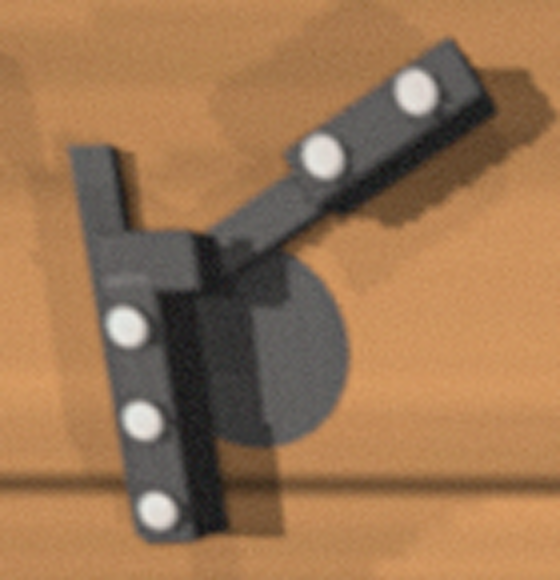

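View pics/c2b.png

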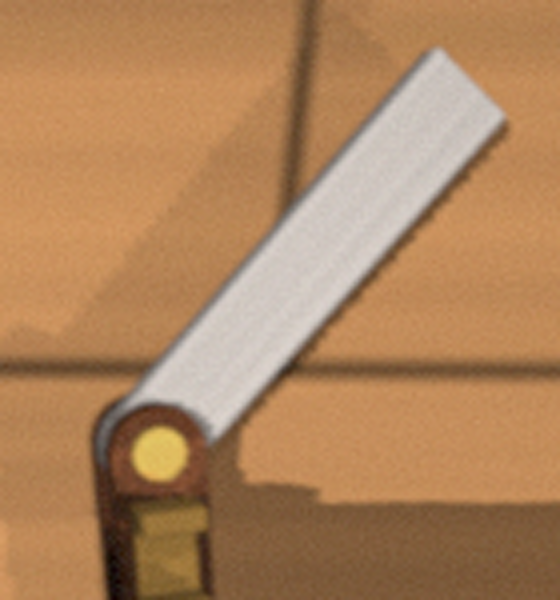

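```bash
cat >> h.py <<'E'
import pickle
from scipy.optimize import least_squares
def frame(p,pts):  # p=(x,y,yaw); pts local
    c,s=np.cos(p[2]),np.sin(p[2]); pts=np.atleast_2d(pts)
    return np.c_[p[0]+c*pts[:,0]-s*pts[:,1],p[1]+s*pts[:,0]+c*pts[:,1],pts[:,2]]
def slant(a,r,off,z): # along angle a, off= outside(+)
    return np.array([r*np.cos(a)-off*np.sin(a), r*np.sin(a)+off*np.cos(a), z])
def bracket_lines(p,a):
    L=[]
    for z in (0,28):
        L.append(frame(p,[(55,-14,z),(-14,-14,z),(-14,-2,z)]))
        L.append(frame(p,[(55,-14,z),(55,-30,z),(-20,-30,z)]))
        L.append(frame(p,[slant(a,45,14,z),slant(a,100,14,z),slant(a,100,30,z),slant(a,45,30,z),slant(a,45,14,z)]))
    return L
def bevel_lines(p,a):
    L=[]
    th=np.linspace(np.pi/2,3*np.pi/2,13)
    for z in (0,32):
        L.append(frame(p,[(162,14,z)]+[(14*np.cos(t),14*np.sin(t),z) for t in th]+[(162,-14,z),(162,14,z)]))
    L.append(frame(p,[slant(a,0,14,21),slant(a,130,14,21),slant(a,130,-14,21),slant(a,0,-14,21)]))
    L.append(frame(p,[(14,-10,46),(14,10,46),(22,10,46),(22,-10,46),(14,-10,46)]))
    return L
def draw(fn,lines,box,s,out):
    c=pickle.load(open(fn+".pkl","rb")); im=cv2.imread(fn); x0,y0,x1,y1=box
    im=cv2.resize(im[y0:y1,x0:x1],None,fx=s,fy=s,interpolation=cv2.INTER_CUBIC)
    for L,col in lines:
        for l in L:
            q=np.array([(proj(c,P)-(x0,y0)+.5)*s-.5 for P in l]); cv2.polylines(im,[np.int32(np.round(q*8))],False,col,1,cv2.LINE_AA,3)
    cv2.imwrite(out,im)
E
python3 - <<'E'
from h import *
c=pickle.load(open("pics/w2.png.pkl","rb"))
cr=lambda u,v,x0,y0:np.array([x0+(u+.5)/4-.5,y0+(v+.5)/4-.5])
obs=[((55,-14,28),(195,535)),((55,-30,28),(137,542)),((-14,-2,28),(200,288)),((-14,-14,28),(160,292))]
ob2=[((45,14),(330,203)),((100,14),(485,95)),((100,30),(455,40)),((45,30),(290,157))]
def res(q):
    r=[proj(c,frame(q[:3],[P])[0])-cr(*uv,105,20) for P,uv in obs]
    r+=[proj(c,frame(q[:3],[slant(q[3],*s,28)])[0])-cr(*uv,105,20) for s,uv in ob2]
    return np.ravel(r)
b=least_squares(res,[595,-85,np.pi,2.0]); print(b.x,b.fun.round(1))
piv=unproj(c,cr(160,454,320,50),33); print("piv",piv)
# butt & sides
ob=[((0,0,33),(160,454)),]
def res2(q):
    r=[proj(c,frame(q[:3],[(0,0,33)])[0])-cr(160,454,320,50)]
    r+=[proj(c,frame(q[:3],[slant(q[3],130,14,21)])[0])-cr(437,46,320,50),proj(c,frame(q[:3],[slant(q[3],130,-14,21)])[0])-cr(507,120,320,50)]
    r+=[proj(c,frame(q[:3],[(162,-14,32)])[0])-np.array([357,279])]
    return np.ravel(r)
v=least_squares(res2,[560,-335,np.pi,2.3]); print(v.x,v.fun.round(1))
np.save("br.npy",b.x);np.save("bv.npy",v.x)
L=[(bracket_lines(b.x[:3],b.x[3]),(0,255,0)),(bevel_lines(v.x[:3],v.x[3]),(255,255,0))]
draw("pics/w2.png",L,(105,20,245,165),4,"pics/o2a.png")
draw("pics/w2.png",L,(310,50,460,290),2.5,"pics/o2b.png")
draw("pics/t2.png",L,(260,130,420,245),5,"pics/o2t.png")
E
```

```text
[625.38656466 -97.14486959   3.14968868   2.08303615] [-0.4  1.4  0.6 -0.3  0.9  0.3  0.  -0.7 -2.4  1.4  1.6  0.4  0.8 -0.8
 -1.1 -1.3]
piv [ 562.74865492 -325.8021726    33.        ]
[ 564.49382865 -323.52514192    3.30722331    2.27961851] [-1.8 -1.5  1.1 -0.4  0.4 -1.   0.3  4.3]
```

View pics/o2a.png

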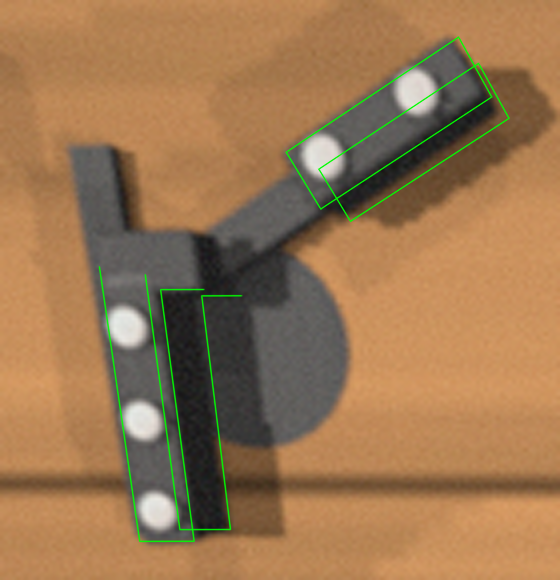

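View pics/o2b.png

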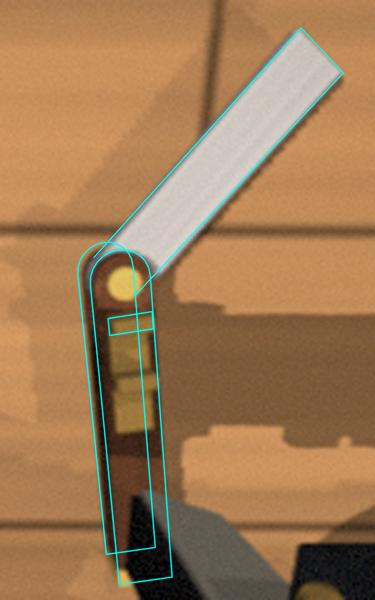

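View pics/o2t.png

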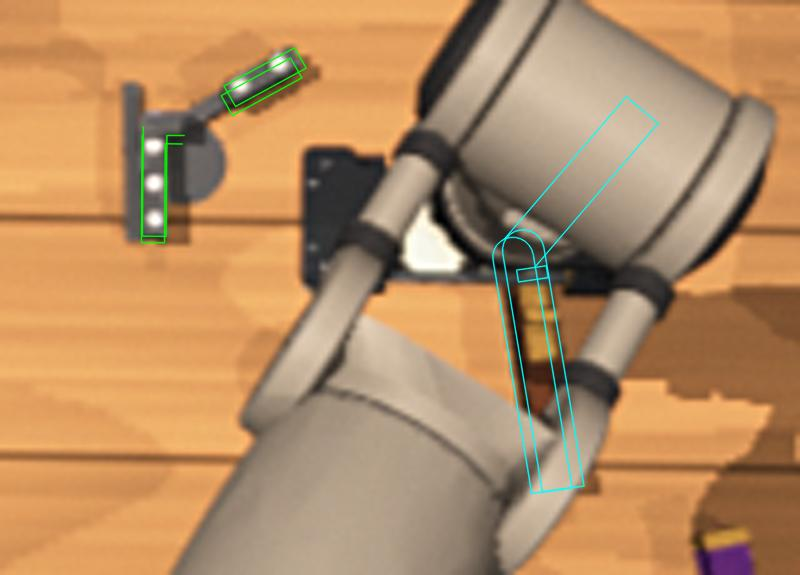

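```bash
cp pics/w2.png.pkl /tmp/; python3 - <<'E'
from h import *
w=pickle.load(open("pics/w2.png.pkl","rb")); t=cam("top")
pickle.dump(t,open("pics/top0.png.pkl","wb"))
cr=lambda u,v,x0,y0,s:np.array([x0+(u+.5)/s-.5,y0+(v+.5)/s-.5])
S=lambda a:[(w,slant(a,130,14,21),cr(437,46,320,50,4)),(w,slant(a,130,-14,21),cr(507,120,320,50,4)),(w,(0,0,33),cr(160,454,320,50,4)),
 (t,slant(a,130,14,21),cr(628,95,260,130,5)),(t,slant(a,130,-14,21),cr(660,122,260,130,5)),(t,(0,0,33),cr(527,250,260,130,5)),(t,(162,-14,32),cr(537,490,260,130,5)),(t,(162,14,32),cr(592,485,260,130,5))]
def res2(q):
    return np.ravel([proj(c,frame(q[:3],[P])[0])-uv for c,P,uv in S(q[3])])
v=least_squares(res2,[560,-335,np.pi,2.3]); print(v.x,v.fun.round(1))
np.save("bv.npy",v.x); b=np.load("br.npy")
L=[(bracket_lines(b[:3],b[3]),(0,255,0)),(bevel_lines(v.x[:3],v.x[3]),(255,255,0))]
draw("pics/w2.png",L,(310,50,460,290),2.5,"pics/o2b.png")
draw("pics/top0.png",L,(260,130,420,245),5,"pics/o2t.png")
E
```

```text
[ 562.7286057  -325.02419905    3.30670957    2.29717057] [ 0.7  0.1  0.3 -0.8 -0.7  0.  -0.5  0.4 -0.5  0.2 -0.3  0.5  1.4  0.9
 -1.3  0.7]
```

View pics/o2b.png

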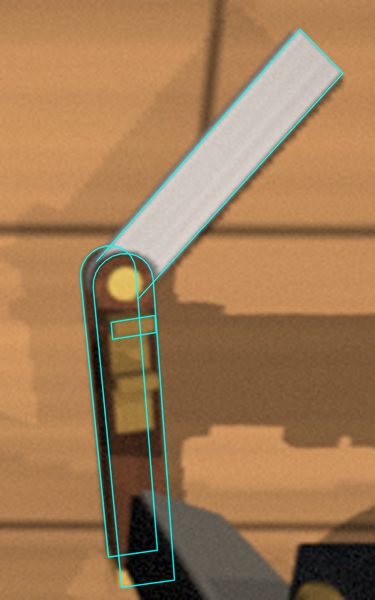

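View pics/o2t.png

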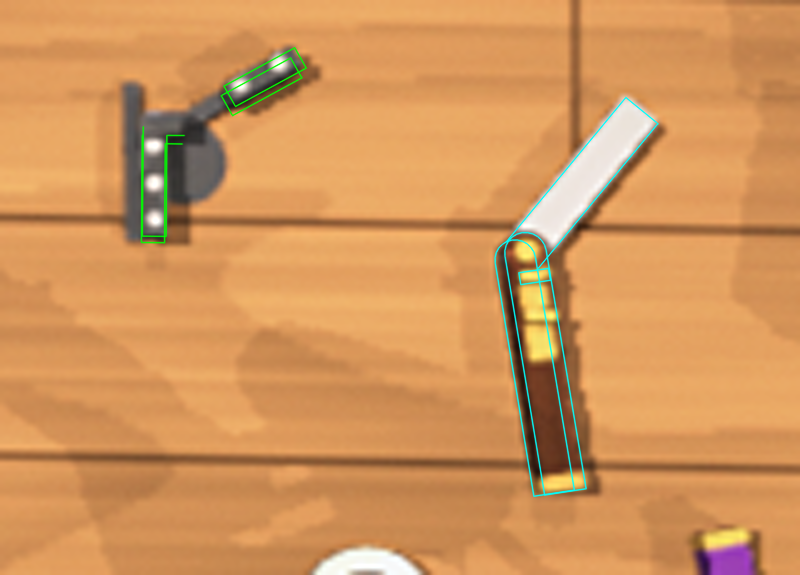

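Call:
{"name": "play_rows", "arguments": {"commands": [{"offset":[-0.019,0.034,0.03],"twist":0},{"offset":[-0.019,0.034,0.03],"twist":0},{"offset":[-0.019,0.034,0.03],"twist":0},{"offset":[0,0,0.03],"twist":-4.6},{"offset":[0,0,0.03],"twist":-4.6}], "jaw": 60}}

```text
time: 1.85
tool_pos: [473.1, -344.3, 253.9]
tcp_rot: [3.141, 0.0, 0.16]
contact_force: [1.0, 0.4, -0.6]
grip_width: 70.3
```

Call:
{"name": "play_rows", "arguments": {"commands": [{"offset":[0,0,0.03],"twist":0},{"offset":[0,0,0.03],"twist":0},{"offset":[0,0,0],"twist":0}]}}

```text
time: 2.15
tool_pos: [473.0, -342.0, 191.3]
tcp_rot: [-3.135, 0.005, 0.159]
contact_force: [0.2, 0.8, -0.5]
grip_width: 70.1
```

```bash
python3 - <<'E'
from h import *
o=status.get_obs();print(o["time"],o["tool_pos"],o["tcp_rot"],o["grip_width"])
grab("wrist","pics/w3.png")
E
```

```text
2.15 [ 473.03295344 -342.01590816  191.25444446] [-3.13540755  0.00520537  0.1589299 ] 70.14083357271338
```

View pics/w3.png

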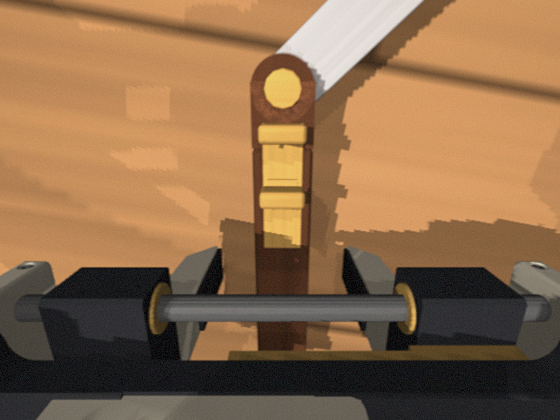

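```bash
python3 - <<'E'
from h import *
c=pickle.load(open("pics/w3.png.pkl","rb"))
P=unproj(c,(282,88),33); o=status.get_obs()
print(P, P[:2]-o["tool_pos"][:2], np.linalg.norm(P[:2]-o["tool_pos"][:2]))
a=unproj(c,(282,70),33)
for uv in [(282,126),(282,190),(282,55)]: print(unproj(c,uv,46 if uv[1]>80 else 32)-P)
E
```

```text
[ 563.64209133 -325.44095014   33.        ] [89.67424668 17.06814558] 91.28412847649886
[-14.79010286  -2.48062595  13.        ]
[-40.82987971  -6.66081324  13.        ]
[12.64287887  2.03775339 -1.        ]
```

Call:
{"name": "play_rows", "arguments": {"commands": [{"offset":[0,0,0.009],"twist":0},{"offset":[0,0,0],"twist":0}]}}

```text
time: 2.4
tool_pos: [475.4, -342.4, 186.4]
tcp_rot: [3.141, -0.001, 0.16]
contact_force: [0.1, 0.3, -0.0]
grip_width: 70.4
```

Call:
{"name": "play_rows", "arguments": {"commands": [{"offset":[0,0,0],"twist":0},{"offset":[0,0,0],"twist":0},{"offset":[0,0,0],"twist":0},{"offset":[0,0,0],"twist":0},{"offset":[0,0,0],"twist":0}], "jaw": 255}}

```text
time: 2.9
tool_pos: [475.6, -342.0, 185.9]
tcp_rot: [3.141, -0.0, 0.161]
contact_force: [0.2, 0.2, 0.2]
grip_width: 34.8
```

```bash
python3 - <<'E'
from h import *
o=status.get_obs();print(o["time"],o["tool_pos"],o["tcp_rot"],o["grip_width"],o["contact_force"])
c,im=grab("wrist","pics/w4.png")
b=np.load("br.npy"); print(b)
E
```

```text
2.9 [ 475.5928529  -341.97399615  185.88278829] [ 3.14132232e+00 -1.50639752e-04  1.61017257e-01] 34.769114264901816 [0.17055137 0.17085814 0.23761056]
[625.38656466 -97.14486959   3.14968868   2.08303615]
```

View pics/w4.png

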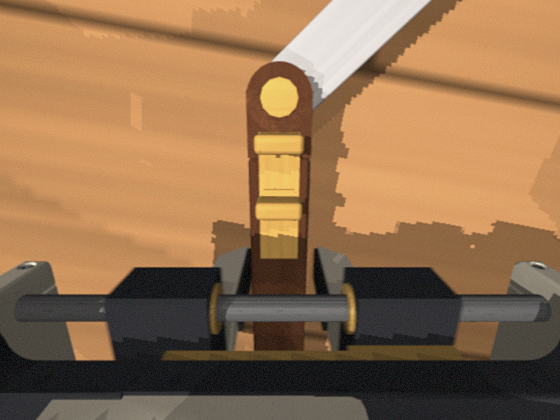

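Call:
{"name": "play_rows", "arguments": {"commands": [{"offset":[0,0,0],"twist":0},{"offset":[0,0,0],"twist":0}]}}

```text
time: 3.15
tool_pos: [475.5, -341.7, 185.8]
tcp_rot: [-3.141, 0.0, 0.161]
contact_force: [-1.0, 3.7, 2.7]
grip_width: 27.7
```

```bash
cat >> h.py <<'E'
def totool(o,dx,dy):
    y=o["tcp_rot"][2]; return np.array([np.cos(y)*dx+np.sin(y)*dy, np.sin(y)*dx-np.cos(y)*dy])
E
python3 - <<'E'
from h import *
o=status.get_obs();print(o["time"],o["tool_pos"],o["tcp_rot"],o["grip_width"],o["contact_force"])
c=cam("wrist")
P=unproj(c,(279,97),33); d=P[:2]-o["tool_pos"][:2]; print(P,np.linalg.norm(d),totool(o,*d))
r=np.linalg.norm(d); b=np.load("br.npy")
for lx,ly in [(60,3),(0,0)]:
    piv=frame(b[:3],[(lx,ly,0)])[0]; tgt=piv[:2]+r*np.array([np.cos(b[2]),np.sin(b[2])])
    print(piv,tgt,totool(o,*(tgt-o["tool_pos"][:2])), "twist",np.degrees(o["tcp_rot"][2]-(b[2]-np.pi)))
E
```

```text
3.15 [ 475.46179642 -341.72032871  185.77150525] [-3.14090326e+00  2.94885394e-04  1.60897835e-01] 27.691317791218573 [-1.00396567  3.65054313  2.73989388]
[ 562.97575688 -325.09844859   33.        ] 89.07850568112833 [89.04651665 -2.38705825]
[ 565.41281883 -100.6305275     0.        ] [ 476.33723249 -101.35170148] [  39.37226672 -237.12373976] twist 8.754898760947155
[625.38656466 -97.14486959   0.        ] [536.31097832 -97.86604357] [  99.12980042 -230.95631186] twist 8.754898760947155
```

Call:
{"name": "play_rows", "arguments": {"commands": [{"offset":[0.002,-0.012,0],"twist":0},{"offset":[0.004,-0.023,0],"twist":0},{"offset":[0.005,-0.03,0],"twist":0},{"offset":[0.005,-0.03,0],"twist":0},{"offset":[0.005,-0.03,0],"twist":0}]}}

```text
time: 3.65
tool_pos: [476.1, -214.0, 185.8]
tcp_rot: [3.14, -0.001, 0.161]
contact_force: [0.7, -2.0, -1.1]
grip_width: 27.6
```

Call:
{"name": "play_rows", "arguments": {"commands": [{"offset":[0.005,-0.03,0],"twist":0},{"offset":[0.005,-0.03,0],"twist":0},{"offset":[0.004,-0.02,0],"twist":0},{"offset":[0.001,-0.01,0],"twist":3.75},{"offset":[0,0,0],"twist":5}]}}

```text
time: 4.15
tool_pos: [476.3, -121.9, 185.7]
tcp_rot: [-3.141, 0.0, 0.008]
contact_force: [1.2, 2.0, -0.0]
grip_width: 27.7
```

Call:
{"name": "play_rows", "arguments": {"commands": [{"offset":[0,0,0],"twist":0},{"offset":[0,0,0],"twist":0}]}}

```text
time: 4.35
tool_pos: [476.4, -123.4, 185.7]
tcp_rot: [-3.141, 0.0, 0.01]
contact_force: [0.2, 5.4, 2.1]
grip_width: 27.8
```

```bash
python3 - <<'E'
from h import *
o=status.get_obs();print(o["time"],o["tool_pos"],o["tcp_rot"],o["grip_width"],o["contact_force"])
c,im=grab("wrist","pics/w5.png")
b=np.load("br.npy")
draw("pics/w5.png",[(bracket_lines(b[:3],b[3]),(0,255,0))],(0,0,560,420),1.4,"pics/o5.png")
E
```

```text
4.35 [ 476.41555647 -123.44709298  185.71386532] [-3.14106850e+00  3.39229723e-04  1.03787923e-02] 27.78845687758226 [0.17752573 5.35870125 2.05850928]
```

View pics/o5.png

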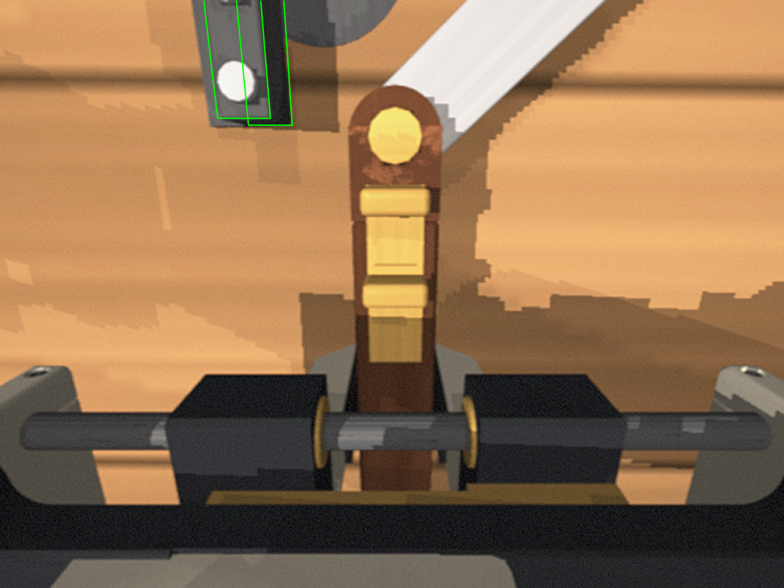

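```bash
python3 - <<'E'
from h import *
im=cv2.imread("pics/w5.png")
cv2.imwrite("pics/c5.png",cv2.resize(im[0:100,120:250],None,fx=6,fy=6,interpolation=cv2.INTER_CUBIC))
b=np.load("br.npy")
draw("pics/w5.png",[(bracket_lines(b[:3],b[3]),(0,255,0))],(120,0,250,100),6,"pics/c5o.png")
E
```

```text
(no output)
```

View pics/c5.png

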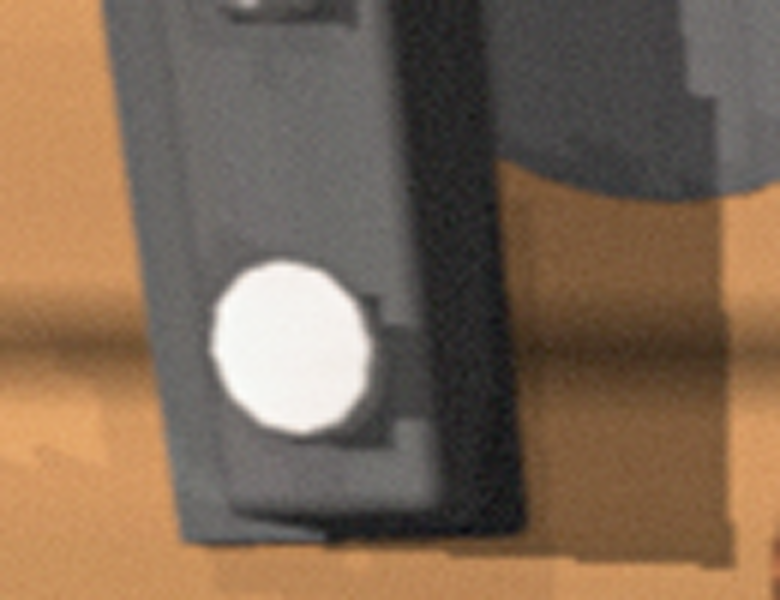

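```bash
python3 - <<'E'
from h import *
c2=pickle.load(open("pics/w2.png.pkl","rb"));c5=pickle.load(open("pics/w5.png.pkl","rb"))
cr=lambda u,v,x0,y0,s:np.array([x0+(u+.5)/s-.5,y0+(v+.5)/s-.5])
ob5=[((55,-14,28),(440,510)),((55,-14,0),(522,532)),((55,-30,28),(229,510))]
P5=[unproj(c5,cr(*uv,120,0,6),P[2]) for P,uv in ob5]; print(np.round(P5,1))
e0,e1=[unproj(c5,cr(*uv,120,0,6),0) for uv in [(522,532),(487,5)]]; d=e1-e0; print("edge yaw bottom",np.arctan2(d[1],d[0]))
e0,e1=[unproj(c5,cr(*uv,120,0,6),28) for uv in [(440,510),(386,5)]]; d=e1-e0; print("edge yaw top",np.arctan2(d[1],d[0]))
e0,e1=[unproj(c2,cr(*uv,105,20,4),28) for uv in [(195,535),(160,292)]]; d=e1-e0; print("edge yaw w2",np.arctan2(d[1],d[0]),e0,e1)
e0,e1=[unproj(c2,cr(*uv,105,20,4),0) for uv in [(228,530),(200,300)]]; d=e1-e0; print("edge yaw w2 bot",np.arctan2(d[1],d[0]),e0,e1)
# bevel in w5
p=unproj(c5,(395/1.4,136/1.4),33);print("pivot",p, "stock left/right at pivot top", unproj(c5,(349/1.4,136/1.4),32),unproj(c5,(441/1.4,136/1.4),32))
E
```

```text
[[570.1 -83.7  28. ]
 [570.6 -82.8   0. ]
 [569.9 -68.8  28. ]]
edge yaw bottom 0.00515439534413981
edge yaw top 0.03520187730850563
edge yaw w2 0.02002978425675373 [571.9603383  -84.22442841  28.        ] [638.53744957 -82.89072488  28.        ]
edge yaw w2 bot 0.006058919333956145 [569.95360495 -82.9240568    0.        ] [637.96783766 -82.51195901   0.        ]
pivot [ 565.24204532 -121.58593748   33.        ] stock left/right at pivot top [ 565.14158201 -107.89869846   32.        ] [ 565.43295475 -135.26126432   32.        ]
```

Call:
{"name": "play_rows", "arguments": {"commands": [{"offset":[0,-0.01,0],"twist":0},{"offset":[0,-0.01,0],"twist":0},{"offset":[0.01,0,0],"twist":0},{"offset":[0.01,0,0],"twist":0},{"offset":[0,0,0],"twist":0}]}}

```text
time: 4.9
tool_pos: [497.5, -103.4, 185.7]
tcp_rot: [3.141, -0.002, 0.009]
contact_force: [3.2, 1.3, 2.0]
grip_width: 27.5
```

Call:
{"name": "play_rows", "arguments": {"commands": [{"offset":[0.005,-0.001,0],"twist":0},{"offset":[0.005,-0.001,0],"twist":0},{"offset":[0,0,0],"twist":0}]}}

```text
time: 5.2
tool_pos: [506.4, -101.5, 185.7]
tcp_rot: [-3.141, 0.0, 0.009]
contact_force: [-1.4, 0.7, 3.0]
grip_width: 27.6
```

```bash
python3 - <<'E'
from h import *
o=status.get_obs();print(o["time"],o["tool_pos"],o["tcp_rot"],o["grip_width"],o["contact_force"],o["moment"])
c,im=grab("wrist","pics/w6.png")
cv2.imwrite("pics/c6.png",cv2.resize(im[0:200,150:420],None,fx=2.9,fy=2.9,interpolation=cv2.INTER_CUBIC))
E
```

```text
5.2 [ 506.37410807 -101.46784235  185.71732354] [-3.14141015e+00  4.90867687e-04  8.50113397e-03] 27.64315715997722 [-1.39328515  0.66945654  2.96537359] [0.23016997 0.27925188 0.0510522 ]
```

View pics/c6.png

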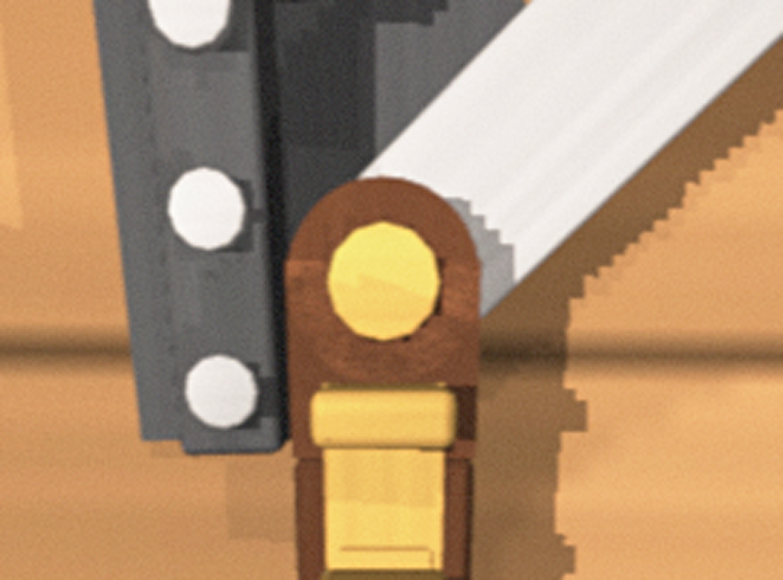

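Call:
{"name": "play_rows", "arguments": {"commands": [{"offset":[0.006,0,0],"twist":0},{"offset":[0.006,0,0],"twist":0},{"offset":[0.006,-0.0005,0],"twist":0},{"offset":[0.004,-0.0005,0],"twist":0},{"offset":[0,0,0],"twist":0}]}}

```text
time: 5.75
tool_pos: [528.0, -100.5, 185.7]
tcp_rot: [-3.141, 0.002, 0.008]
contact_force: [-4.4, -0.0, 4.9]
grip_width: 27.6
```

Call:
{"name": "play_rows", "arguments": {"commands": [{"offset":[0.003,-0.0005,0],"twist":0},{"offset":[0.002,-0.0005,0],"twist":0},{"offset":[0,0,0],"twist":0}]}}

```text
time: 6.05
tool_pos: [532.6, -99.5, 185.7]
tcp_rot: [-3.141, 0.002, 0.008]
contact_force: [-5.3, -0.9, 5.2]
grip_width: 27.6
```

```bash
python3 - <<'E'
from h import *
o=status.get_obs();print(o["time"],o["tool_pos"],o["tcp_rot"],o["grip_width"],o["contact_force"],o["moment"])
c,im=grab("wrist","pics/w7.png")
cv2.imwrite("pics/c7.png",cv2.resize(im[0:200,150:420],None,fx=2.9,fy=2.9,interpolation=cv2.INTER_CUBIC))
E
```

```text
6.05 [532.58856862 -99.50752186 185.73121479] [-3.14127890e+00  2.48203553e-03  8.20150834e-03] 27.610353769799865 [-5.33682178 -0.9104442   5.18755171] [-0.05639072  0.91986534 -0.09189535]
```

View pics/c7.png

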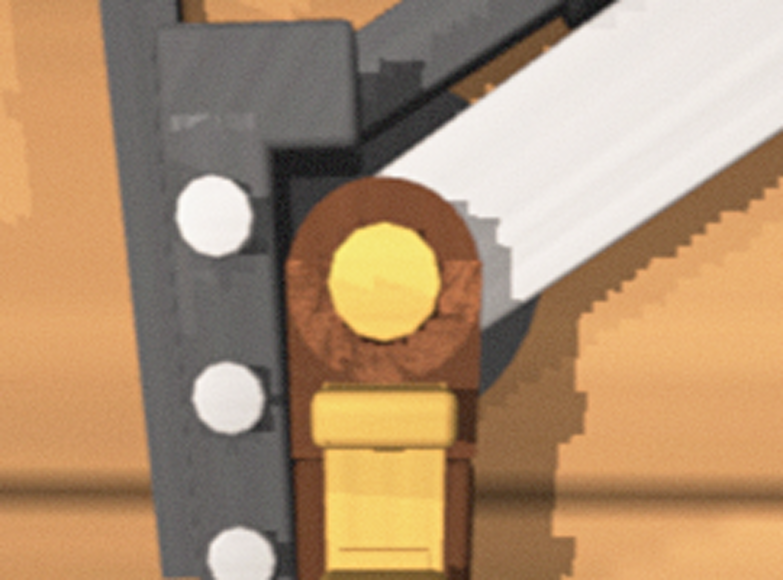

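Call:
{"name": "play_rows", "arguments": {"commands": [{"offset":[0.001,-0.0005,0],"twist":0},{"offset":[0.001,-0.0005,0],"twist":0},{"offset":[0.001,-0.0005,0],"twist":0},{"offset":[0,0,0],"twist":0}]}}

```text
time: 6.5
tool_pos: [534.6, -98.8, 185.7]
tcp_rot: [3.141, 0.005, 0.008]
contact_force: [-12.1, -5.5, 9.3]
grip_width: 28.1
```

Call:
{"name": "play_rows", "arguments": {"commands": [{"offset":[0.001,0,0],"twist":0},{"offset":[0,0,0],"twist":0}]}}

```text
time: 6.7
tool_pos: [535.6, -98.8, 185.7]
tcp_rot: [3.141, 0.005, 0.008]
contact_force: [-12.5, -6.1, 9.8]
grip_width: 27.6
```

Call:
{"name": "play_rows", "arguments": {"commands": [{"offset":[0.001,0,0],"twist":0},{"offset":[0,0,0],"twist":0}]}}

```text
time: 6.9
tool_pos: [536.6, -98.8, 185.7]
tcp_rot: [3.141, 0.005, 0.008]
contact_force: [-12.1, -5.7, 9.7]
grip_width: 27.6
```

```bash
python3 - <<'E'
from h import *
o=status.get_obs();print(o["time"],o["tool_pos"],o["tcp_rot"],o["grip_width"],o["contact_force"],o["moment"])
c,im=grab("wrist","pics/w8.png")
cv2.imwrite("pics/c8.png",cv2.resize(im[0:200,150:420],None,fx=2.9,fy=2.9,interpolation=cv2.INTER_CUBIC))
E
```

```text
6.9 [536.56645628 -98.81756923 185.72066799] [3.1412003  0.00532418 0.00783271] 27.59958154229583 [-12.11415305  -5.72234667   9.67545209] [-0.93126393  1.74949381 -0.21314577]
```

View pics/c8.png

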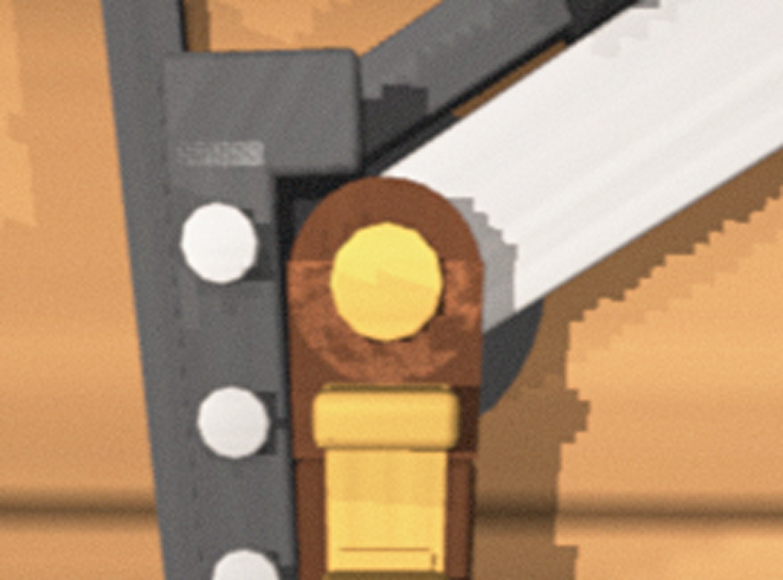

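Call:
{"name": "play_rows", "arguments": {"commands": [{"offset":[0.001,0,0],"twist":0},{"offset":[0,0,0],"twist":0}]}}

```text
time: 7.15
tool_pos: [537.5, -98.8, 185.7]
tcp_rot: [3.141, 0.006, 0.008]
contact_force: [-13.0, -5.3, 10.2]
grip_width: 27.7
```

Call:
{"name": "play_rows", "arguments": {"commands": [{"offset":[0.001,0,0],"twist":0},{"offset":[0,0,0],"twist":0}]}}

```text
time: 7.35
tool_pos: [538.0, -98.8, 185.7]
tcp_rot: [3.141, 0.008, 0.008]
contact_force: [-15.7, -6.7, 11.9]
grip_width: 27.8
```

Call:
{"name": "play_rows", "arguments": {"commands": [{"offset":[0.001,0,0],"twist":0},{"offset":[0,0,0],"twist":0}]}}

```text
time: 7.55
tool_pos: [538.5, -98.8, 185.7]
tcp_rot: [3.142, 0.009, 0.008]
contact_force: [-18.8, -6.1, 15.2]
grip_width: 27.7
```

Call:
{"name": "play_rows", "arguments": {"commands": [{"offset":[0.001,-0.0005,0],"twist":0},{"offset":[0,0,0],"twist":0}]}}

```text
time: 7.75
tool_pos: [538.9, -98.7, 185.6]
tcp_rot: [3.141, 0.011, 0.009]
contact_force: [-20.7, -10.4, 15.8]
grip_width: 28.0
```

```bash
python3 - <<'E'
from h import *
o=status.get_obs();print(o["time"],o["tool_pos"],o["tcp_rot"],o["grip_width"],o["contact_force"],o["moment"])
c,im=grab("wrist","pics/w9.png")
cv2.imwrite("pics/c9.png",cv2.resize(im[0:200,150:420],None,fx=2.9,fy=2.9,interpolation=cv2.INTER_CUBIC))
c,im=grab("side","pics/s9.png"); cv2.imwrite("pics/s9z.png",im)
E
```

```text
7.75 [538.90386808 -98.6820103  185.63038906] [3.14112208 0.01106437 0.00850112] 28.044216999043048 [-20.71779669 -10.43500556  15.82845892] [-1.62237874  3.30034019 -0.2506011 ]
```

View pics/c9.png

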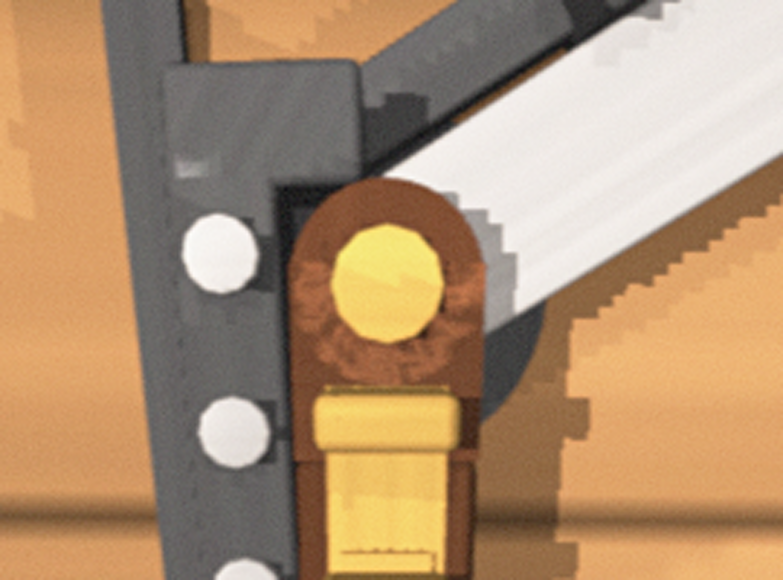

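View pics/s9z.png

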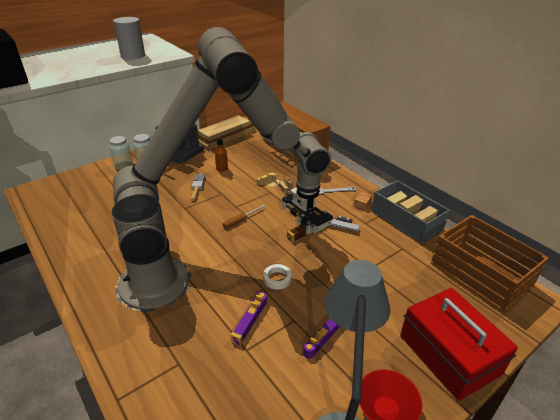

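```bash
python3 - <<'E'
from h import *
c=pickle.load(open("pics/w9.png.pkl","rb"))
cr=lambda u,v:np.array([150+(u+.5)/2.9-.5,(v+.5)/2.9-.5])
print("stock apex",unproj(c,cr(385,178),32)); print("stop face",unproj(c,cr(355,186),28),unproj(c,cr(290,186),28))
print("stock left edge",unproj(c,cr(290,290),32),"leg edge",unproj(c,cr(283,290),28)); print("pivot",unproj(c,cr(388,284),33))
im=cv2.imread("pics/w9.png"); cv2.imwrite("pics/c9b.png",cv2.resize(im[0:120,270:470],None,fx=4,fy=4,interpolation=cv2.INTER_CUBIC))
E
```

```text
stock apex [639.58727989 -97.15022547  32.        ]
stop face [639.06636467 -92.89072171  28.        ] [638.98592469 -83.65360987  28.        ]
stock left edge [624.98816771 -83.71364916  32.        ] leg edge [625.08396252 -82.27205858  28.        ]
pivot [625.88242224 -97.70132785  33.        ]
```

View pics/c9b.png

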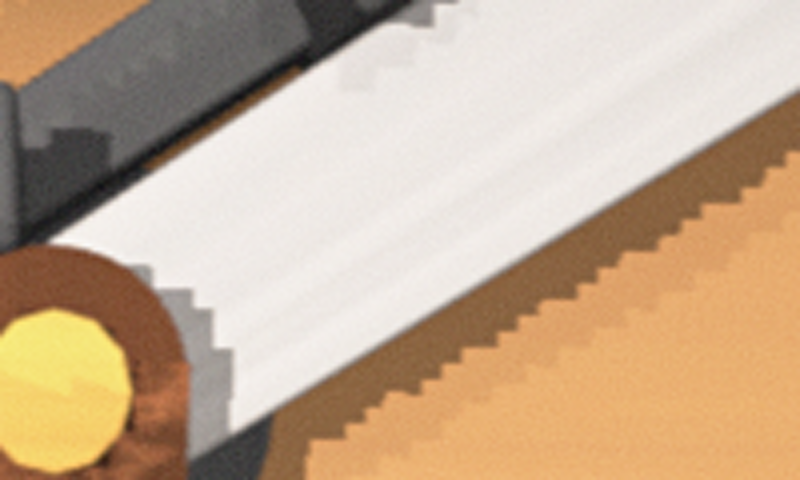

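Call:
{"name": "play_rows", "arguments": {"commands": [{"offset":[0,0,0],"twist":0},{"offset":[0,0,0],"twist":0},{"offset":[0,0,0],"twist":0},{"offset":[0,0,0],"twist":0}], "jaw": 115}}

```text
time: 8.25
tool_pos: [542.6, -97.3, 185.6]
tcp_rot: [3.141, -0.001, 0.008]
contact_force: [-0.0, -0.4, 0.7]
grip_width: 49.6
```

Call:
{"name": "play_rows", "arguments": {"commands": [{"offset":[0,0,-0.01],"twist":0},{"offset":[0,0,-0.03],"twist":0},{"offset":[0,0,-0.05],"twist":0},{"offset":[0,0,-0.02],"twist":0},{"offset":[0,0,0],"twist":0}]}}

```text
time: 8.75
tool_pos: [543.3, -97.5, 300.0]
tcp_rot: [3.139, -0.008, 0.009]
contact_force: [-0.2, -0.9, -0.3]
grip_width: 50.6
```

```bash
python3 - <<'E'
from h import *
o=status.get_obs();print(o["time"],o["tool_pos"],o["tcp_rot"],o["grip_width"],o["contact_force"],o["moment"])
c,im=grab("wrist","pics/w10.png")
cv2.imwrite("pics/c10.png",cv2.resize(im[30:230,180:450],None,fx=2.9,fy=2.9,interpolation=cv2.INTER_CUBIC))
E
```

```text
8.75 [543.33390846 -97.54749608 299.96320577] [ 3.13897366 -0.00772435  0.00853044] 50.559828694572396 [-0.24321178 -0.92791588 -0.34374856] [-0.00523644 -0.00313897 -0.02566053]
```

View pics/w10.png

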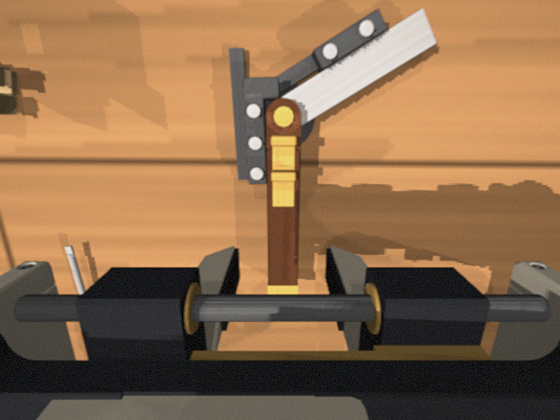

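View pics/c10.png

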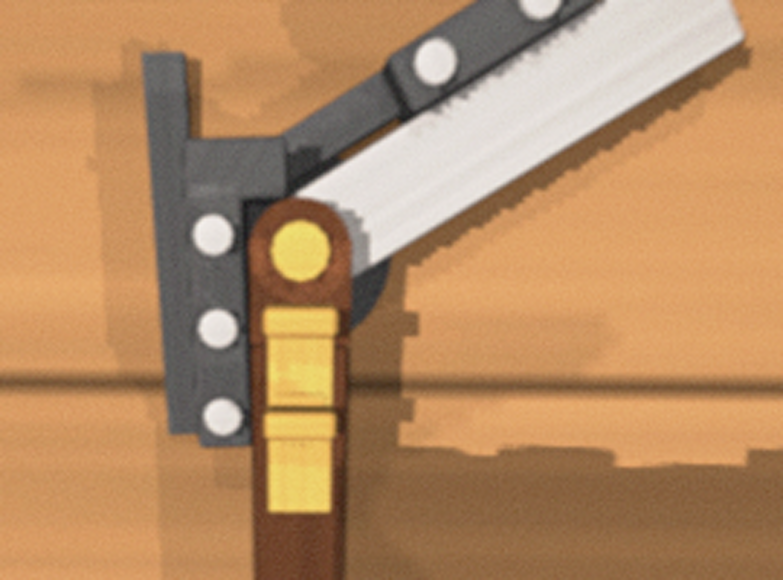

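```bash
python3 - <<'E'
from h import *
o=status.get_obs();print(o["joint_positions"].round(3))
c=pickle.load(open("pics/w10.png.pkl","rb"))
cr=lambda u,v:np.array([180+(u+.5)/2.9-.5,30+(v+.5)/2.9-.5])
p=unproj(c,cr(300,252),33);print("pivot",p,"lug1 outer?",unproj(c,cr(300,307),46),"lug2 far",unproj(c,cr(300,410),46),unproj(c,cr(300,436),46), "butt",unproj(c,(283,292),32))
print(totool(o,601-o["tool_pos"][0],-97.7-o["tool_pos"][1]))
E
```

```text
[-0.317  0.495  1.601 -0.     1.041  1.246]
pivot [625.21476154 -97.26967719  33.        ] lug1 outer? [611.53140997 -97.35260431  46.        ] lug2 far [584.39309926 -97.62097435  46.        ] [577.23459034 -97.69176466  46.        ] butt [466.49134519 -98.72903177  32.        ]
[58.30757784  0.77471245]
```

Call:
{"name": "play_rows", "arguments": {"commands": [{"offset":[0.029,0,0],"twist":0},{"offset":[0.029,0.001,0],"twist":0},{"offset":[0,0,0],"twist":-8.2},{"offset":[0,0,0],"twist":-8.2},{"offset":[0,0,0],"twist":-8.2}], "jaw": 60}}

```text
time: 9.3
tool_pos: [600.2, -97.8, 293.6]
tcp_rot: [-3.139, 0.003, 0.444]
contact_force: [-0.9, 0.4, -0.0]
grip_width: 70.0
```

Call:
{"name": "play_rows", "arguments": {"commands": [{"offset":[0,0,0],"twist":-8.2},{"offset":[0,0,0],"twist":-8.2},{"offset":[0,0,0],"twist":-8.2},{"offset":[0,0,0],"twist":-8.2},{"offset":[0,0,0],"twist":-8.2}]}}

```text
time: 9.8
tool_pos: [600.0, -97.8, 293.8]
tcp_rot: [-3.138, 0.0, 1.159]
contact_force: [-0.8, -0.3, -0.5]
grip_width: 70.2
```

Call:
{"name": "play_rows", "arguments": {"commands": [{"offset":[0,0,0.02],"twist":-8.2},{"offset":[0,0,0.02],"twist":-8.2},{"offset":[0,0,0.01],"twist":-8},{"offset":[0,0,0],"twist":0},{"offset":[0,0,0],"twist":0}]}}

```text
time: 10.3
tool_pos: [600.3, -97.9, 244.8]
tcp_rot: [-3.14, -0.001, 1.575]
contact_force: [0.5, 0.3, -0.1]
grip_width: 70.1
```

```bash
python3 - <<'E'
from h import *
o=status.get_obs();print(o["time"],o["tool_pos"],o["tcp_rot"],o["grip_width"],o["contact_force"])
c,im=grab("wrist","pics/w11.png")
E
```

```text
10.3 [600.27124667 -97.90035469 244.83240411] [-3.13979626e+00 -5.19208929e-04  1.57523035e+00] 70.05177675828881 [ 0.4652629   0.25102686 -0.10600201]
```

View pics/w11.png

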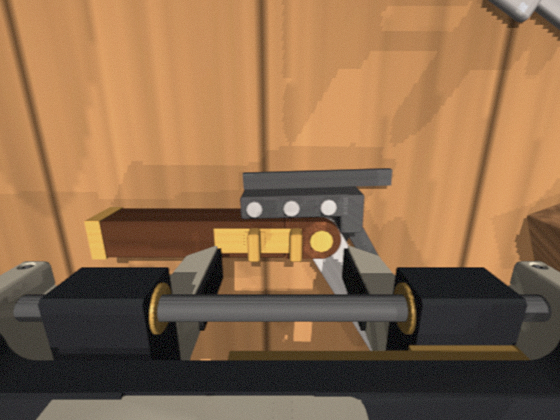

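Call:
{"name": "play_rows", "arguments": {"commands": [{"offset":[0,0,0.015],"twist":0},{"offset":[0,0,0.015],"twist":0},{"offset":[0,0,0.001],"twist":0},{"offset":[0,0,0],"twist":0}]}}

```text
time: 10.75
tool_pos: [600.6, -98.0, 215.2]
tcp_rot: [3.141, 0.0, 1.578]
contact_force: [-0.7, -0.2, 0.7]
grip_width: 70.2
```

```bash
python3 - <<'E'
from h import *
o=status.get_obs();print(o["time"],o["tool_pos"],o["tcp_rot"],o["grip_width"],o["contact_force"])
c,im=grab("wrist","pics/w12.png")
E
```

```text
10.75 [600.55483275 -98.03835238 215.15723623] [3.14128455e+00 1.41950400e-04 1.57760990e+00] 70.19229661551081 [-0.71859404 -0.20720523  0.68677975]
```

View pics/w12.png

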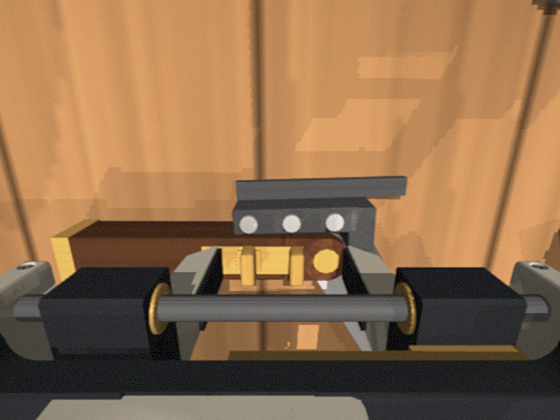

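Call:
{"name": "play_rows", "arguments": {"commands": [{"offset":[0,0,0.001],"twist":0},{"offset":[0,0,0],"twist":0},{"offset":[0,0,0],"twist":0},{"offset":[0,0,0],"twist":0},{"offset":[0,0,0],"twist":0}], "jaw": 255}}

```text
time: 11.3
tool_pos: [597.5, -98.0, 213.5]
tcp_rot: [-3.13, -0.001, 1.58]
contact_force: [-23.5, -2.7, 17.9]
grip_width: 34.8
```

Call:
{"name": "play_rows", "arguments": {"commands": [{"offset":[0,0,0],"twist":0},{"offset":[0,0,0],"twist":0},{"offset":[0,0,0],"twist":0}]}}

```text
time: 11.6
tool_pos: [600.7, -98.0, 213.8]
tcp_rot: [3.141, 0.0, 1.579]
contact_force: [0.3, 0.6, 0.7]
grip_width: 21.4
```

```bash
python3 - <<'E'
from h import *
o=status.get_obs();print(o["time"],o["tool_pos"],o["tcp_rot"],o["grip_width"],o["contact_force"])
c,im=grab("wrist","pics/w13.png")
E
```

```text
11.6 [600.65797685 -98.029402   213.82685158] [3.14086221e+00 2.39149440e-04 1.57896349e+00] 21.378726548337546 [0.31173865 0.62296003 0.7153879 ]
```

View pics/w13.png

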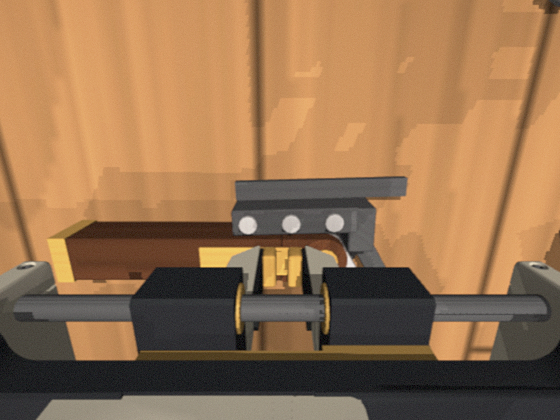

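Call:
{"name": "play_rows", "arguments": {"commands": [{"offset":[0,0,0],"twist":0},{"offset":[0,0,0],"twist":0},{"offset":[0,0,0],"twist":0},{"offset":[0,0,-0.01],"twist":0},{"offset":[0,0,-0.03],"twist":0}], "jaw": 60}}

```text
time: 12.15
tool_pos: [599.6, -97.8, 251.9]
tcp_rot: [-3.136, -0.002, 1.579]
contact_force: [-0.3, -0.7, -0.3]
grip_width: 57.4
```

Call:
{"name": "play_rows", "arguments": {"commands": [{"offset":[0,0,-0.03],"twist":8.2},{"offset":[0,0,-0.03],"twist":8.2},{"offset":[0,0,0],"twist":8.2},{"offset":[0,0,0],"twist":8.2},{"offset":[0,0,0],"twist":8.2}]}}

```text
time: 12.65
tool_pos: [600.4, -98.0, 315.0]
tcp_rot: [3.14, -0.001, 0.857]
contact_force: [-0.0, 0.2, -0.2]
grip_width: 70.0
```

Call:
{"name": "play_rows", "arguments": {"commands": [{"offset":[0,0,0],"twist":8.2},{"offset":[0,0,0],"twist":8.2},{"offset":[0,0,0],"twist":8.2},{"offset":[0,0,0],"twist":8.2},{"offset":[0,0,0],"twist":8.2}]}}

```text
time: 13.15
tool_pos: [600.4, -98.0, 314.6]
tcp_rot: [3.141, -0.001, 0.142]
contact_force: [0.1, 0.3, -0.3]
grip_width: 70.3
```

Call:
{"name": "play_rows", "arguments": {"commands": [{"offset":[-0.03,0,0],"twist":7.6},{"offset":[-0.028,0,0],"twist":0},{"offset":[0,0,0],"twist":0},{"offset":[0,0,0],"twist":0}]}}

```text
time: 13.55
tool_pos: [542.9, -103.0, 314.8]
tcp_rot: [3.141, -0.002, 0.015]
contact_force: [-0.4, 0.2, -0.3]
grip_width: 70.1
```

```bash
python3 - <<'E'
from h import *
o=status.get_obs();print(o["time"],o["tool_pos"],o["tcp_rot"],o["grip_width"],o["contact_force"])
c,im=grab("wrist","pics/w14.png")
cv2.imwrite("pics/c14.png",cv2.resize(im[0:200,180:450],None,fx=2.9,fy=2.9,interpolation=cv2.INTER_CUBIC))
E
```

```text
13.55 [ 542.88374256 -102.97176521  314.82661368] [ 3.14096509e+00 -1.90930303e-03  1.48993700e-02] 70.10091333050909 [-0.39854107  0.16016339 -0.26729415]
```

View pics/c14.png

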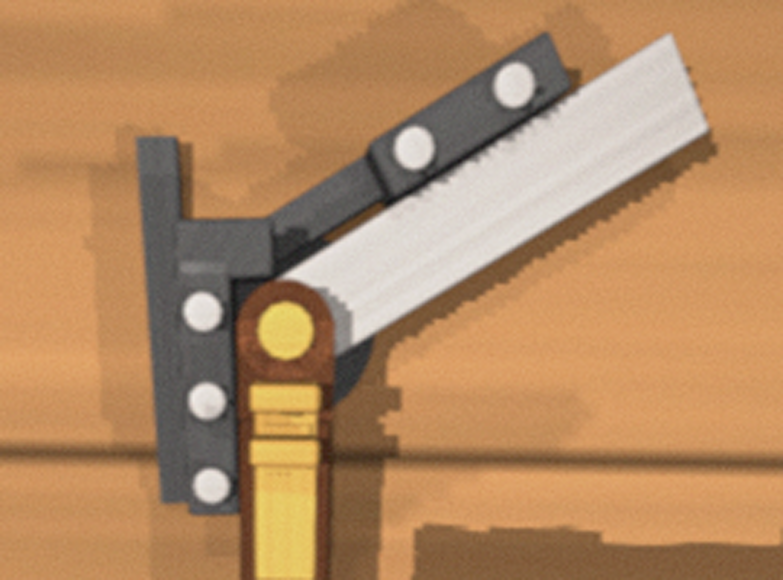

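```bash
python3 - <<'E'
from h import *
for f,x0,y0 in [("pics/w10.png",180,30),("pics/w14.png",180,0)]:
    im=cv2.imread(f); c=pickle.load(open(f+".pkl","rb"))
    # rectify to world plane z=21 : 6 px/mm ; x from 590..730, y from -230..-70
    s=5
    out=[]
    for z in (21,33):
        # homography world(x,y,z)->img
        src=[];dst=[]
        for X,Y in [(590,-70),(590,-220),(700,-220),(700,-70)]:
            src.append(((-70-Y)*s,(700-X)*s)); dst.append(proj(c,(X,Y,z)))
        H=cv2.getPerspectiveTransform(np.float32(dst),np.float32(src))
        out.append(cv2.warpPerspective(im,H,(150*s,110*s),flags=cv2.INTER_CUBIC))
    cv2.imwrite(f.replace("w1","r1"),out[0]); 
    g=out[0]
E
```

```text
(no output)
```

View pics/r10.png

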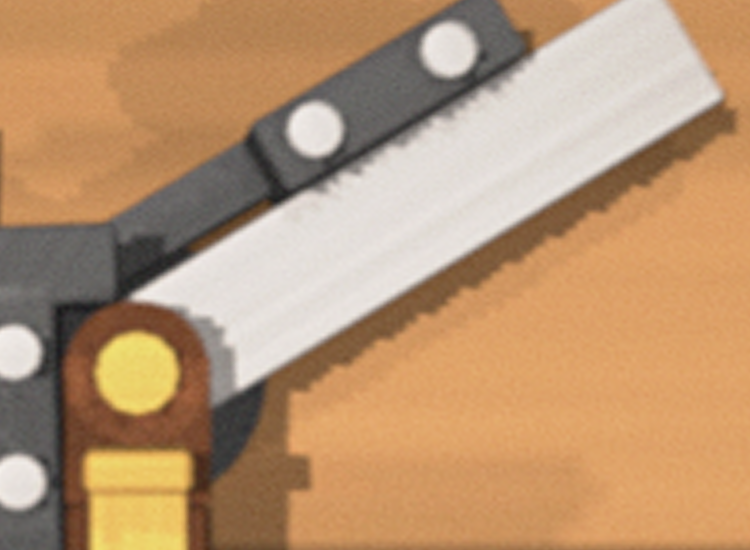

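View pics/r14.png

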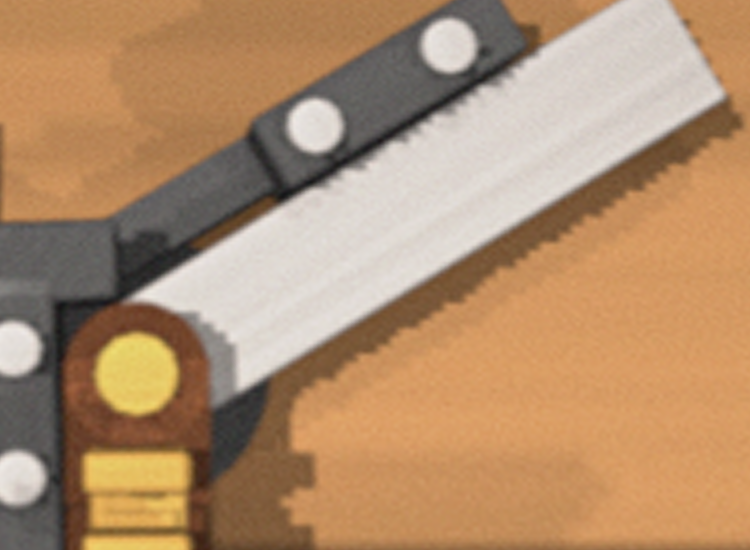

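Call:
{"name": "play_rows", "arguments": {"commands": [{"offset":[-0.008,-0.0045,0.02],"twist":0.35},{"offset":[0,0,0.04],"twist":0},{"offset":[0,0,0.04],"twist":0},{"offset":[0,0,0.02],"twist":0},{"offset":[0,0,0.009],"twist":0}]}}

```text
time: 14.1
tool_pos: [535.0, -98.3, 182.6]
tcp_rot: [-3.141, 0.003, 0.009]
contact_force: [-0.1, 0.4, 1.2]
grip_width: 70.2
```

Call:
{"name": "play_rows", "arguments": {"commands": [{"offset":[0,0,0],"twist":0},{"offset":[0,0,0],"twist":0}]}}

```text
time: 14.3
tool_pos: [535.6, -98.6, 185.7]
tcp_rot: [3.141, -0.002, 0.009]
contact_force: [-0.3, -0.4, 0.7]
grip_width: 70.1
```

```bash
python3 - <<'E'
from h import *
o=status.get_obs();print(o["time"],o["tool_pos"],o["tcp_rot"],o["grip_width"],o["contact_force"])
c,im=grab("wrist","pics/w15.png")
E
```

```text
14.3 [535.57734472 -98.62953521 185.67473308] [ 3.14082654e+00 -2.02192215e-03  9.26328738e-03] 70.07240409986959 [-0.25602948 -0.36530362  0.73925712]
```

View pics/w15.png

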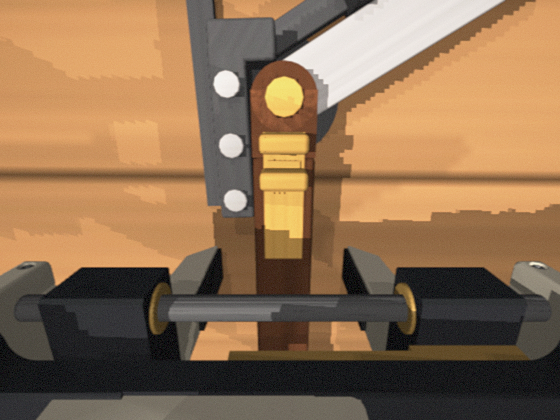

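Well straddled. Close and re-seat gently.

Call:
{"name": "play_rows", "arguments": {"commands": [{"offset":[0,0,0],"twist":0},{"offset":[0,0,0],"twist":0},{"offset":[0,0,0],"twist":0},{"offset":[0,0,0],"twist":0},{"offset":[0,0,0],"twist":0}], "jaw": 255}}

```text
time: 14.85
tool_pos: [534.7, -98.5, 184.9]
tcp_rot: [3.141, -0.0, 0.009]
contact_force: [0.7, 0.0, 0.3]
grip_width: 34.6
```

Call:
{"name": "play_rows", "arguments": {"commands": [{"offset":[0,0,0],"twist":0},{"offset":[0,0,0],"twist":0},{"offset":[0,0,0],"twist":0}]}}

```text
time: 15.15
tool_pos: [534.7, -98.8, 184.7]
tcp_rot: [3.141, -0.0, 0.009]
contact_force: [-0.1, -2.4, 1.1]
grip_width: 27.8
```

Call:
{"name": "play_rows", "arguments": {"commands": [{"offset":[0.001,0,0],"twist":0},{"offset":[0.001,-0.0005,0],"twist":0},{"offset":[0,0,0],"twist":0}]}}

```text
time: 15.45
tool_pos: [535.5, -98.7, 184.7]
tcp_rot: [3.141, 0.004, 0.009]
contact_force: [-7.6, -7.0, 7.0]
grip_width: 27.5
```

Call:
{"name": "play_rows", "arguments": {"commands": [{"offset":[0.001,0,0],"twist":0},{"offset":[0.001,0,0],"twist":0},{"offset":[0,0,0],"twist":0}]}}

```text
time: 15.75
tool_pos: [536.5, -98.7, 184.7]
tcp_rot: [3.141, 0.007, 0.009]
contact_force: [-13.5, -8.3, 9.9]
grip_width: 28.1
```

Call:
{"name": "play_rows", "arguments": {"commands": [{"offset":[0.001,0,0],"twist":0},{"offset":[0,0,0],"twist":0}]}}

```text
time: 15.95
tool_pos: [537.0, -98.7, 184.7]
tcp_rot: [3.142, 0.009, 0.009]
contact_force: [-16.6, -8.7, 13.4]
grip_width: 27.9
```

```bash
python3 - <<'E'
from h import *
o=status.get_obs();print(o["time"],o["tool_pos"],o["tcp_rot"],o["grip_width"],o["contact_force"])
c,im=grab("wrist","pics/w16.png")
cv2.imwrite("pics/c16.png",cv2.resize(im[0:200,180:450],None,fx=2.9,fy=2.9,interpolation=cv2.INTER_CUBIC))
E
```

```text
15.95 [537.00221817 -98.72029908 184.68731501] [3.14154013 0.00887056 0.0093496 ] 27.90426714983492 [-16.58583784  -8.67341855  13.39522182]
```

View pics/c16.png

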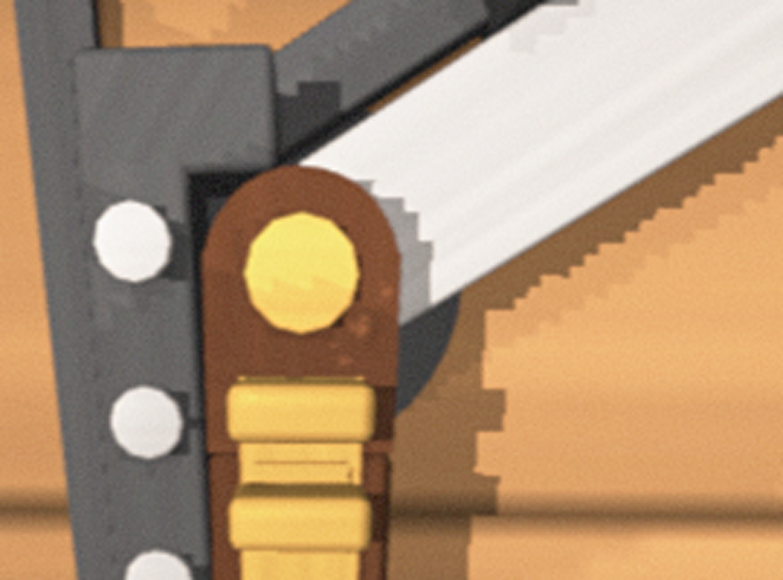

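Call:
{"name": "play_rows", "arguments": {"commands": [{"offset":[-0.005,0,0],"twist":0},{"offset":[-0.008,0.002,0],"twist":0},{"offset":[-0.01,0.003,0],"twist":0},{"offset":[-0.01,0,-0.005],"twist":0},{"offset":[0,0,-0.015],"twist":0}]}}

```text
time: 16.5
tool_pos: [503.7, -102.6, 203.0]
tcp_rot: [-3.139, 0.008, 0.009]
contact_force: [0.3, -0.5, -5.1]
grip_width: 27.8
```

Call:
{"name": "play_rows", "arguments": {"commands": [{"offset":[0,0,-0.03],"twist":0},{"offset":[0,0,-0.035],"twist":0},{"offset":[0,0,-0.035],"twist":0},{"offset":[0,0,-0.02],"twist":0},{"offset":[0,0,0],"twist":0}]}}

```text
time: 17.0
tool_pos: [506.4, -103.1, 327.0]
tcp_rot: [3.14, -0.004, 0.009]
contact_force: [0.1, 0.1, -5.0]
grip_width: 28.1
```

```bash
python3 - <<'E'
from h import *
o=status.get_obs();print(o["time"],o["tool_pos"],o["tcp_rot"],o["grip_width"],o["contact_force"])
c,im=grab("wrist","pics/w17.png")
c,im=grab("side","pics/s17.png")
cv2.imwrite("pics/s17c.png",cv2.resize(im[120:280,200:420],None,fx=3,fy=3,interpolation=cv2.INTER_CUBIC))
E
```

```text
17.0 [ 506.36947828 -103.09277418  327.01010085] [ 3.14021362 -0.00368997  0.00928398] 28.109000379925877 [ 0.10384039  0.1209735  -5.0171669 ]
```

View pics/w17.png

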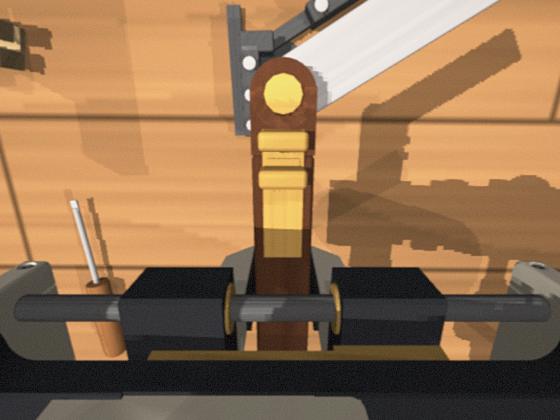

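View pics/s17c.png

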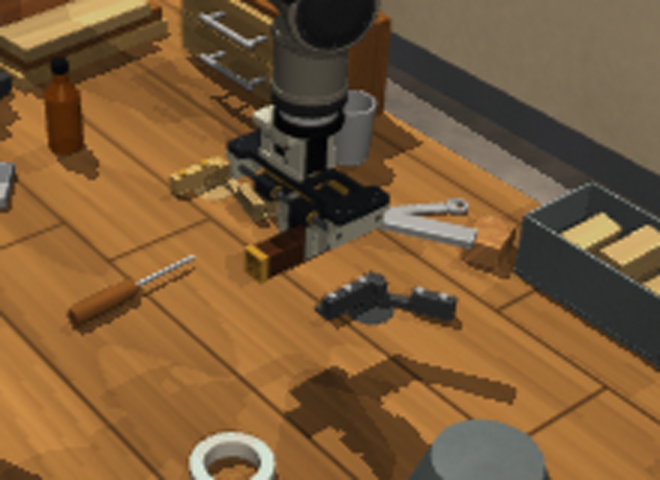

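Call:
{"name": "play_rows", "arguments": {"commands": [{"offset":[0,-0.02,0],"twist":0},{"offset":[0,-0.04,0],"twist":0},{"offset":[0,-0.045,0],"twist":0},{"offset":[0,-0.045,0],"twist":0},{"offset":[0,-0.03,0],"twist":0}]}}

```text
time: 17.6
tool_pos: [503.8, 79.2, 322.2]
tcp_rot: [-3.141, 0.005, 0.01]
contact_force: [0.9, -0.1, -5.5]
grip_width: 27.9
```

Call:
{"name": "play_rows", "arguments": {"commands": [{"offset":[0,-0.01,0],"twist":0},{"offset":[0,0,0],"twist":0},{"offset":[0,0,0],"twist":0}]}}

```text
time: 17.9
tool_pos: [504.8, 86.0, 323.6]
tcp_rot: [3.141, 0.002, 0.009]
contact_force: [0.7, 0.0, -5.3]
grip_width: 27.6
```

```bash
python3 - <<'E'
from h import *
o=status.get_obs();print(o["time"],o["tool_pos"],o["tcp_rot"],o["grip_width"],o["contact_force"])
c,im=grab("wrist","pics/w18.png")
cv2.imwrite("pics/c18.png",cv2.resize(im[0:150,80:280],None,fx=4,fy=4,interpolation=cv2.INTER_CUBIC))
E
```

```text
17.9 [504.78390609  86.0449586  323.55882135] [3.14088983e+00 2.36049628e-03 9.03692837e-03] 27.616240896550565 [ 0.66723861  0.03547096 -5.25838395]
```

View pics/w18.png

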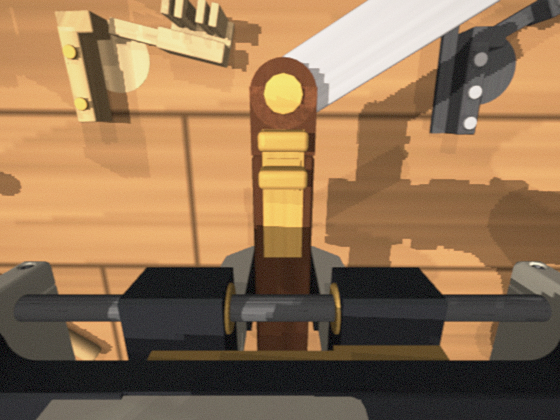

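View pics/c18.png

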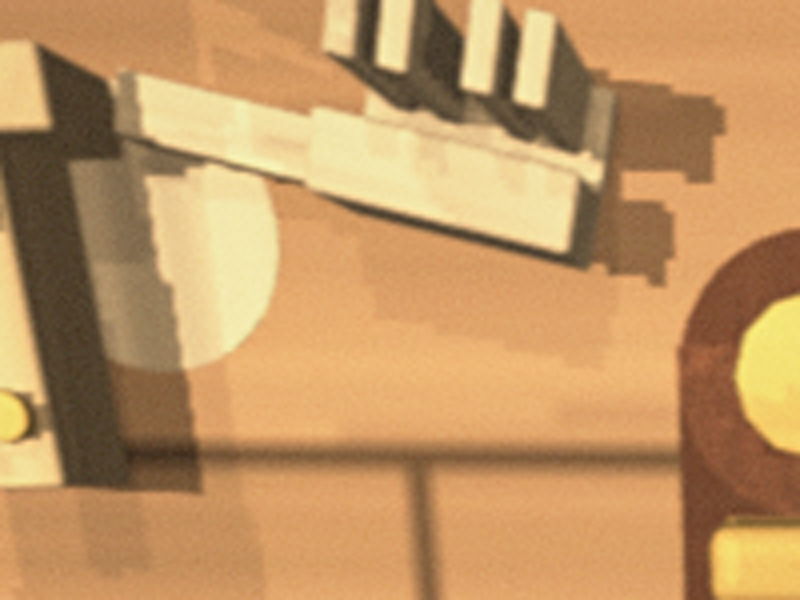

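```bash
python3 - <<'E'
from h import *
c=pickle.load(open("pics/w18.png.pkl","rb"))
cr=lambda u,v:np.array([80+(u+.5)/4-.5,(v+.5)/4-.5])
obs=[((55,-14,28),(65,487)),((55,-14,0),(128,490)),((-14,-2,28),(48,130)),((-14,-2,0),(118,158)),((-14,-14,0),(72,160))]
ob2=[((100,14,28),(573,252)),((100,14,0),(587,268)),((45,14,28),(303,183))]
def res(q):
    r=[proj(c,frame(q[:3],[P])[0])-cr(*uv) for P,uv in obs]+[proj(c,frame(q[:3],[slant(q[3],*s)])[0])-cr(*uv) for s,uv in ob2]
    return np.r_[np.ravel(r),(q[2]-3.151)*400]
g=least_squares(res,[620,240,3.15,1.4]); print(g.x,g.fun.round(1)); np.save("gd.npy",g.x)
draw("pics/w18.png",[(bracket_lines(g.x[:3],g.x[3]),(0,0,255))],(0,0,280,160),2.8,"pics/o18.png")
pickle.dump(cam("top"),open("pics/top0.png.pkl","wb"))
draw("pics/top0.png",[(bracket_lines(g.x[:3],g.x[3]),(0,0,255))],(170,130,330,190),5,"pics/o18t.png")
o=status.get_obs(); tp=o["tool_pos"][:2]
for ly,lx in [(12,100),(1,100),(1,0)]:
    P=frame(g.x[:3],[(lx,ly,0)])[0][:2]; tgt=P+90*np.array([-1,-.009]); print(lx,ly,P,tgt,totool(o,*(tgt-tp)))
E
```

```text
[633.30476299 239.27305253   3.15219103   1.35136291] [-1.6 -0.2 -0.2 -1.8  0.9  0.   2.1  0.9  0.3  0.4 -1.6 -0.5  0.8  0.3
 -0.6  0.7  0.5]
100 12 [533.43755737 226.21390853] [443.43755737 225.40390853] [ -60.36589616 -140.24802277]
100 1 [533.3209774  237.21329074] [443.3209774  236.40329074] [ -60.3939393  -151.24798702]
0 1 [633.31536117 238.2731087 ] [543.31536117 237.4631087 ] [  39.60573574 -151.50292466]
```

View pics/o18.png

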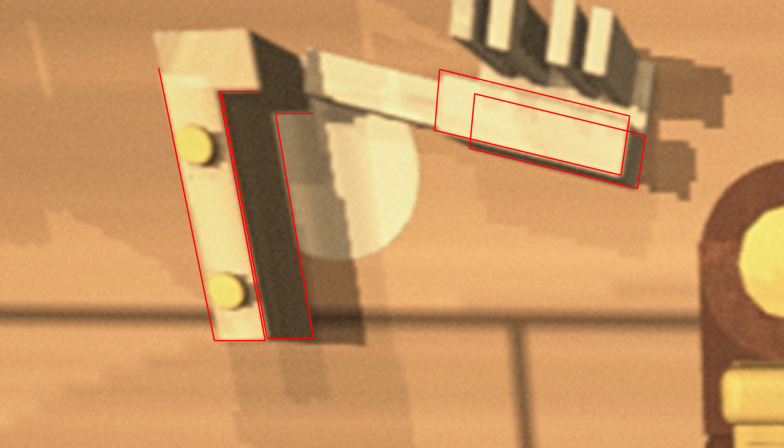

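View pics/o18t.png

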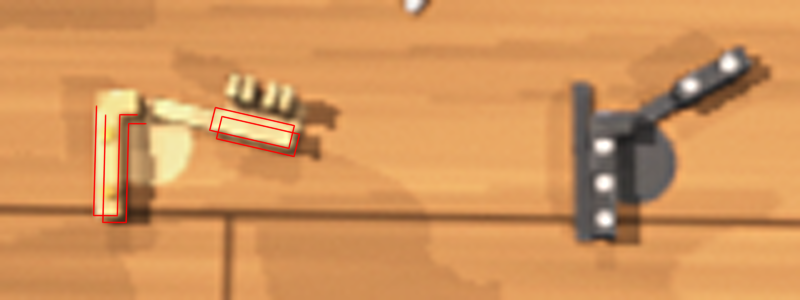

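Call:
{"name": "play_rows", "arguments": {"commands": [{"offset":[-0.01,-0.025,0],"twist":0},{"offset":[-0.016,-0.035,0],"twist":0},{"offset":[-0.016,-0.035,0],"twist":0},{"offset":[-0.014,-0.03,0.01],"twist":0},{"offset":[-0.009,-0.017,0.02],"twist":0}]}}

```text
time: 18.45
tool_pos: [438.7, 228.8, 295.5]
tcp_rot: [-3.14, -0.003, 0.008]
contact_force: [1.3, -0.5, -5.0]
grip_width: 28.0
```

Call:
{"name": "play_rows", "arguments": {"commands": [{"offset":[0,0,0.02],"twist":0},{"offset":[0,0,0],"twist":0},{"offset":[0,0,0],"twist":0}]}}

```text
time: 18.75
tool_pos: [439.4, 227.2, 274.8]
tcp_rot: [3.141, 0.0, 0.007]
contact_force: [0.5, 1.0, -4.8]
grip_width: 27.8
```

```bash
python3 - <<'E'
from h import *
o=status.get_obs();print(o["time"],o["tool_pos"],o["tcp_rot"],o["grip_width"],o["contact_force"])
c,im=grab("wrist","pics/w19.png"); g=np.load("gd.npy")
draw("pics/w19.png",[(bracket_lines(g[:3],g[3]),(0,0,255))],(0,0,560,420),1.4,"pics/o19.png")
E
```

```text
18.75 [439.36113612 227.19249736 274.79984298] [3.14111720e+00 3.90386708e-04 7.35529856e-03] 27.756712018911156 [ 0.54393817  1.01438377 -4.83431574]
```

View pics/o19.png

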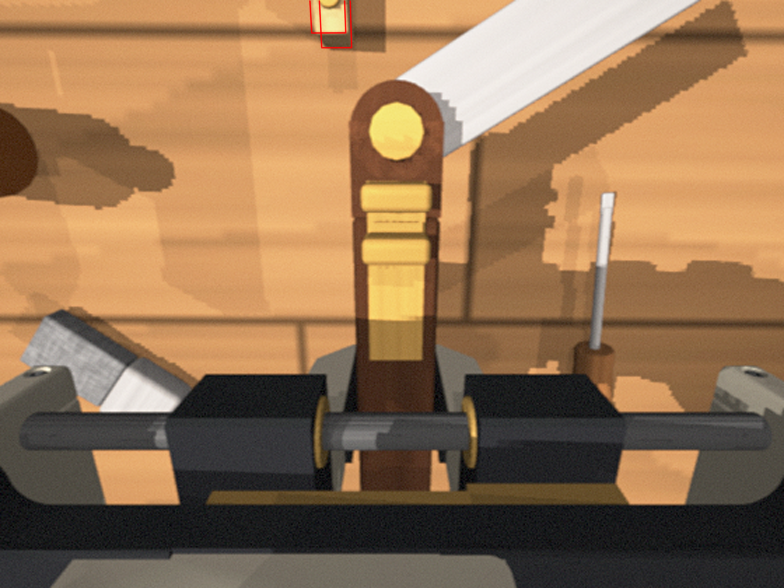

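Call:
{"name": "play_rows", "arguments": {"commands": [{"offset":[0,0,0.025],"twist":0},{"offset":[0,0,0.03],"twist":0},{"offset":[0,0,0.02],"twist":0},{"offset":[0,0,0.01],"twist":0},{"offset":[0,0,0.004],"twist":0}]}}

```text
time: 19.3
tool_pos: [439.4, 227.7, 185.7]
tcp_rot: [3.142, -0.0, 0.008]
contact_force: [-0.4, 0.0, -5.5]
grip_width: 27.7
```

Call:
{"name": "play_rows", "arguments": {"commands": [{"offset":[0,0,0],"twist":0},{"offset":[0,0,0],"twist":0}]}}

```text
time: 19.5
tool_pos: [439.3, 228.2, 186.7]
tcp_rot: [-3.141, -0.002, 0.009]
contact_force: [0.2, -0.5, -5.5]
grip_width: 28.2
```

Call:
{"name": "play_rows", "arguments": {"commands": [{"offset":[0,0,0.001],"twist":0},{"offset":[0,0,0.001],"twist":0},{"offset":[0,0,0],"twist":0}]}}

```text
time: 19.8
tool_pos: [439.0, 228.3, 184.7]
tcp_rot: [-3.141, -0.002, 0.009]
contact_force: [-1.2, -0.6, 3.2]
grip_width: 27.7
```

```bash
python3 - <<'E'
from h import *
o=status.get_obs();print(o["time"],o["tool_pos"],o["tcp_rot"],o["grip_width"],o["contact_force"])
c,im=grab("wrist","pics/w20.png"); g=np.load("gd.npy")
print("pivot",unproj(c,(396/1.4,131/1.4),33))
draw("pics/w20.png",[(bracket_lines(g[:3],g[3]),(0,0,255))],(0,0,560,420),1.4,"pics/o20.png")
E
```

```text
19.8 [439.04731453 228.29953878 184.71182797] [-3.14114589e+00 -1.78947227e-03  9.08944571e-03] 27.655589482766754 [-1.21398814 -0.5851722   3.19055753]
pivot [529.53555523 229.75479629  33.        ]
```

View pics/o20.png

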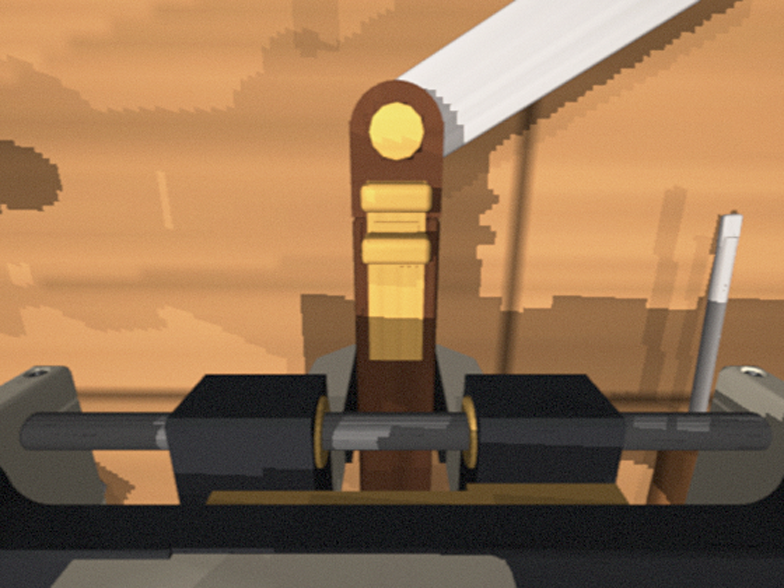

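Call:
{"name": "play_rows", "arguments": {"commands": [{"offset":[0.008,0,0],"twist":0},{"offset":[0.012,0,0],"twist":0},{"offset":[0.012,0,0],"twist":0},{"offset":[0.008,0,0],"twist":0},{"offset":[0,0,0],"twist":0}]}}

```text
time: 20.35
tool_pos: [479.2, 228.7, 184.7]
tcp_rot: [-3.141, -0.001, 0.009]
contact_force: [-2.6, 0.1, 6.5]
grip_width: 27.9
```

```bash
python3 - <<'E'
from h import *
o=status.get_obs();print(o["time"],o["tool_pos"],o["tcp_rot"],o["grip_width"],o["contact_force"])
c,im=grab("wrist","pics/w21.png"); g=np.load("gd.npy")
draw("pics/w21.png",[(bracket_lines(g[:3],g[3]),(0,0,255))],(150,0,420,200),2.9,"pics/o21.png")
E
```

```text
20.35 [479.15661895 228.67403965 184.70454006] [-3.14131948e+00 -7.14279357e-04  8.97791840e-03] 27.933121507049172 [-2.55136262  0.06928026  6.53224964]
```

View pics/o21.png

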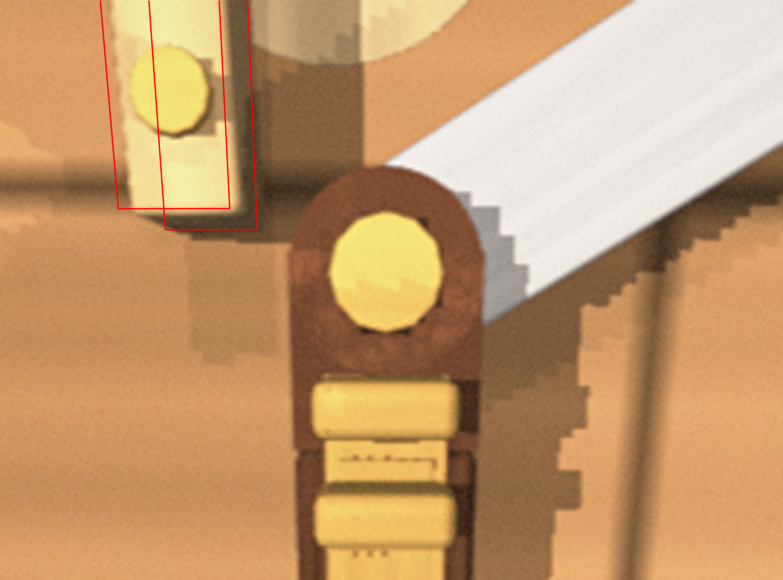

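Call:
{"name": "play_rows", "arguments": {"commands": [{"offset":[0.006,-0.001,0],"twist":0},{"offset":[0.008,-0.001,0],"twist":0},{"offset":[0.008,-0.001,0],"twist":0},{"offset":[0.006,-0.001,0],"twist":0},{"offset":[0,0,0],"twist":0}]}}

```text
time: 20.9
tool_pos: [506.7, 233.0, 184.7]
tcp_rot: [-3.141, 0.0, 0.009]
contact_force: [-4.0, -0.4, 7.8]
grip_width: 27.6
```

```bash
python3 - <<'E'
from h import *
o=status.get_obs();print(o["time"],o["tool_pos"],o["tcp_rot"],o["grip_width"],o["contact_force"])
c,im=grab("wrist","pics/w22.png"); g=np.load("gd.npy")
draw("pics/w22.png",[],(150,0,420,200),2.9,"pics/o22.png")
E
```

```text
20.9 [506.69934578 233.01237926 184.69792772] [-3.14145744e+00  1.36298010e-04  9.12774589e-03] 27.57581172437448 [-4.04937255 -0.37219152  7.76447415]
```

View pics/o22.png

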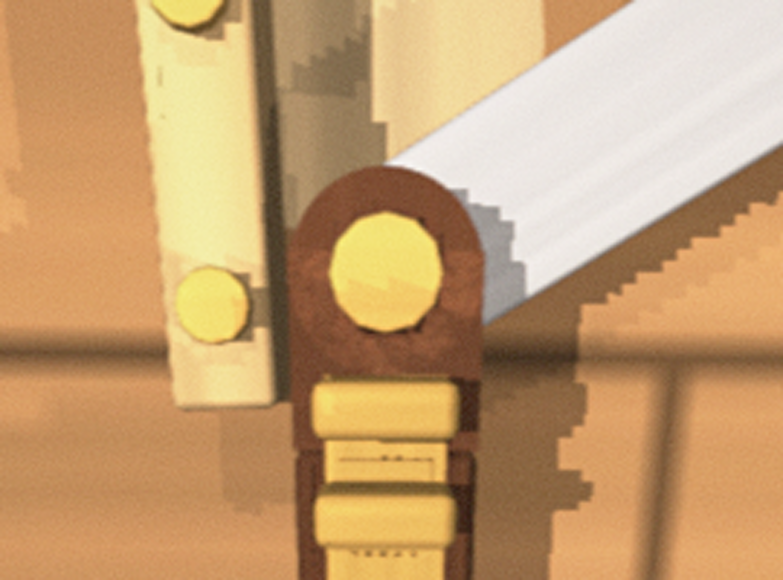

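Call:
{"name": "play_rows", "arguments": {"commands": [{"offset":[0.007,-0.0005,0],"twist":0},{"offset":[0.007,-0.0005,0],"twist":0},{"offset":[0.007,-0.0005,0],"twist":0},{"offset":[0.005,0,0],"twist":0},{"offset":[0,0,0],"twist":0}]}}

```text
time: 21.45
tool_pos: [532.5, 234.8, 184.7]
tcp_rot: [-3.141, 0.0, 0.009]
contact_force: [-3.9, -0.6, 7.2]
grip_width: 27.8
```

```bash
python3 - <<'E'
from h import *
o=status.get_obs();print(o["time"],o["tool_pos"],o["tcp_rot"],o["grip_width"],o["contact_force"])
c,im=grab("wrist","pics/w23.png"); g=np.load("gd.npy")
draw("pics/w23.png",[],(150,0,420,200),2.9,"pics/o23.png")
E
```

```text
21.45 [532.54215769 234.77384785 184.7276102 ] [-3.14142549e+00  3.67861493e-04  9.18220978e-03] 27.778992731286348 [-3.85929745 -0.64542119  7.19038013]
```

View pics/o23.png

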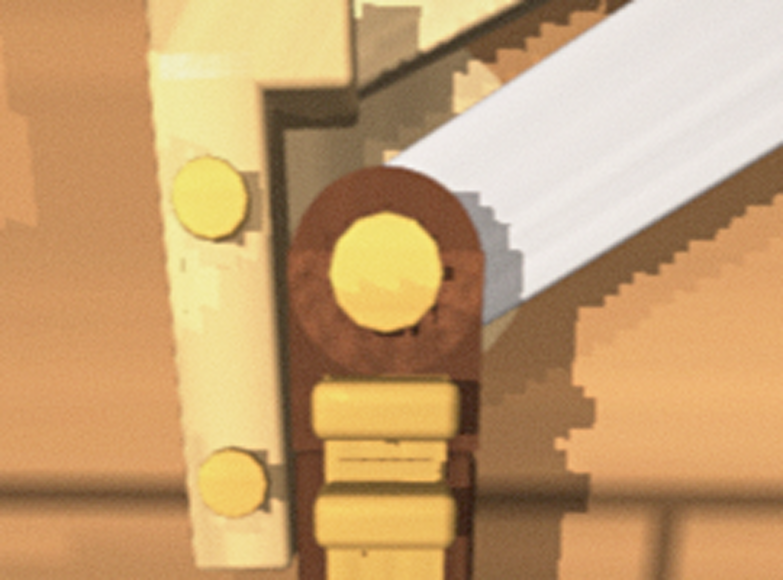

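Call:
{"name": "play_rows", "arguments": {"commands": [{"offset":[0.004,-0.0005,0],"twist":0},{"offset":[0.003,-0.0005,0],"twist":0},{"offset":[0.003,-0.0005,0],"twist":0},{"offset":[0,0,0],"twist":0}]}}

```text
time: 21.9
tool_pos: [541.6, 236.1, 184.7]
tcp_rot: [3.141, 0.003, 0.009]
contact_force: [-8.8, -2.1, 11.5]
grip_width: 27.7
```

Call:
{"name": "play_rows", "arguments": {"commands": [{"offset":[0.001,-0.0005,0],"twist":0},{"offset":[0.001,0,0],"twist":0},{"offset":[0,0,0],"twist":0}]}}

```text
time: 22.2
tool_pos: [542.9, 236.3, 184.7]
tcp_rot: [3.14, 0.005, 0.009]
contact_force: [-12.6, -5.3, 13.5]
grip_width: 28.1
```

Call:
{"name": "play_rows", "arguments": {"commands": [{"offset":[0.001,0,0],"twist":0},{"offset":[0,0,0],"twist":0}]}}

```text
time: 22.4
tool_pos: [543.8, 236.3, 184.7]
tcp_rot: [3.14, 0.006, 0.009]
contact_force: [-12.6, -4.2, 13.8]
grip_width: 27.9
```

```bash
python3 - <<'E'
from h import *
o=status.get_obs();print(o["time"],o["tool_pos"],o["tcp_rot"],o["grip_width"],o["contact_force"])
c,im=grab("wrist","pics/w24.png"); g=np.load("gd.npy")
draw("pics/w24.png",[],(150,0,420,200),2.9,"pics/o24.png")
E
```

```text
22.4 [543.80136448 236.33699129 184.70526491] [3.13997706 0.00559942 0.00921094] 27.88008890974772 [-12.56177853  -4.21482461  13.81422814]
```

View pics/o24.png

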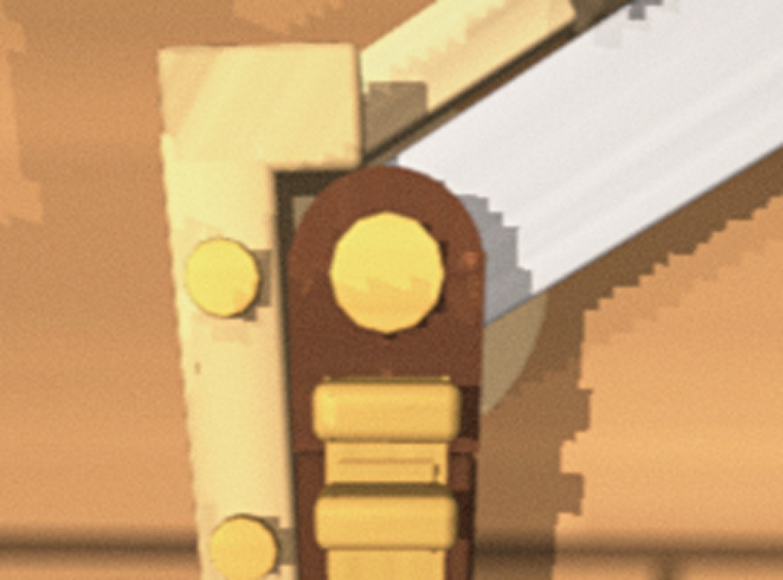

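Call:
{"name": "play_rows", "arguments": {"commands": [{"offset":[0.001,0,0],"twist":0},{"offset":[0,0,0],"twist":0}]}}

```text
time: 22.65
tool_pos: [544.3, 236.4, 184.7]
tcp_rot: [3.14, 0.007, 0.009]
contact_force: [-16.0, -4.0, 16.8]
grip_width: 27.9
```

Call:
{"name": "play_rows", "arguments": {"commands": [{"offset":[0.001,0,0],"twist":0},{"offset":[0,0,0],"twist":0}]}}

```text
time: 22.85
tool_pos: [544.7, 236.4, 184.6]
tcp_rot: [3.14, 0.009, 0.009]
contact_force: [-18.5, -2.9, 18.5]
grip_width: 27.6
```

Call:
{"name": "play_rows", "arguments": {"commands": [{"offset":[0.001,0,0],"twist":0},{"offset":[0,0,0],"twist":0}]}}

```text
time: 23.05
tool_pos: [545.2, 236.4, 184.6]
tcp_rot: [3.139, 0.011, 0.009]
contact_force: [-21.3, -5.1, 21.1]
grip_width: 27.9
```

```bash
python3 - <<'E'
from h import *
o=status.get_obs();print(o["time"],o["tool_pos"],o["tcp_rot"],o["grip_width"],o["contact_force"])
c,im=grab("wrist","pics/w25.png"); g=np.load("gd.npy")
draw("pics/w25.png",[],(150,0,420,200),2.9,"pics/o25.png")
E
```

```text
23.05 [545.19548936 236.44505889 184.62480119] [3.13922807 0.01086916 0.00925733] 27.944643102855412 [-21.29220489  -5.08565211  21.06994491]
```

View pics/o25.png

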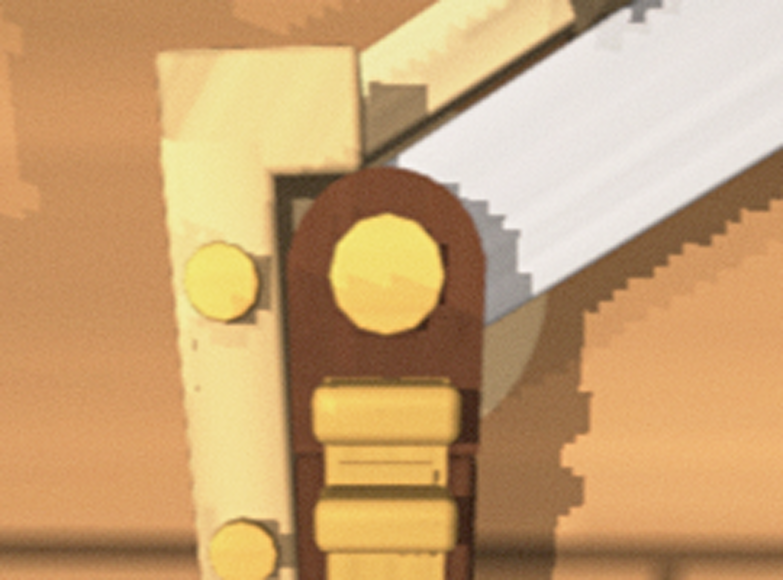

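Call:
{"name": "play_rows", "arguments": {"commands": [{"offset":[0,-0.001,0],"twist":0},{"offset":[0,0,0],"twist":0},{"offset":[-0.002,0,0],"twist":0},{"offset":[-0.001,0,0],"twist":0},{"offset":[0,0,0],"twist":0}]}}

```text
time: 23.6
tool_pos: [544.2, 236.5, 184.6]
tcp_rot: [3.139, 0.005, 0.009]
contact_force: [-10.7, -8.4, 12.7]
grip_width: 27.8
```

Call:
{"name": "play_rows", "arguments": {"commands": [{"offset":[0,0,0],"twist":0},{"offset":[0,0,0],"twist":0},{"offset":[0,0,0],"twist":0},{"offset":[0,0,0],"twist":0},{"offset":[0,0,0],"twist":0}], "jaw": 115}}

```text
time: 24.1
tool_pos: [545.7, 237.7, 183.6]
tcp_rot: [3.142, -0.0, 0.009]
contact_force: [0.5, -0.3, -1.4]
grip_width: 50.3
```

Call:
{"name": "play_rows", "arguments": {"commands": [{"offset":[0,0,-0.01],"twist":0},{"offset":[0,0,-0.03],"twist":0},{"offset":[0,0,-0.05],"twist":0},{"offset":[0,0,-0.04],"twist":0},{"offset":[0,0,0],"twist":0}]}}

```text
time: 24.6
tool_pos: [546.9, 238.1, 320.9]
tcp_rot: [-3.138, -0.012, 0.009]
contact_force: [0.3, -0.0, 0.2]
grip_width: 50.3
```

```bash
python3 - <<'E'
from h import *
o=status.get_obs();print(o["time"],o["tool_pos"],o["tcp_rot"],o["grip_width"],o["contact_force"])
c,im=grab("wrist","pics/w26.png")
draw("pics/w26.png",[],(170,0,440,200),2.9,"pics/o26.png")
E
```

```text
24.6 [546.93737135 238.13307561 320.91091381] [-3.1381902  -0.01235231  0.00917075] 50.27851628658607 [ 0.34125395 -0.01611991  0.17603336]
```

View pics/o26.png

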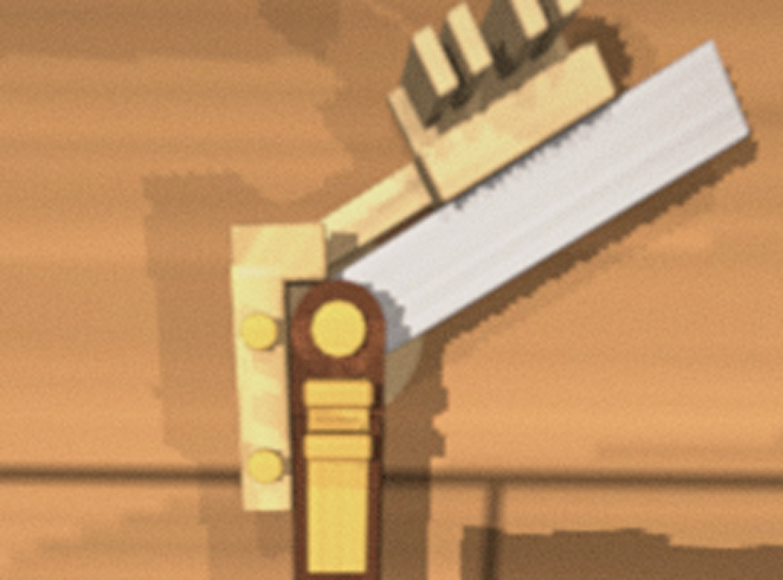

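Call:
{"name": "play_rows", "arguments": {"commands": [{"offset":[-0.03,0.03,-0.02],"twist":0},{"offset":[-0.04,0.04,0],"twist":0},{"offset":[-0.03,0.04,0],"twist":0},{"offset":[0,0.02,0],"twist":0},{"offset":[0,0,0],"twist":0}]}}

```text
time: 25.15
tool_pos: [450.6, 109.6, 333.3]
tcp_rot: [3.141, 0.001, 0.006]
contact_force: [0.2, -0.2, -0.0]
grip_width: 50.6
```

```bash
python3 - <<'E'
from h import *
o=status.get_obs();print(o["time"],o["tool_pos"],o["tcp_rot"],o["contact_force"])
c,im=grab("wrist","pics/w27.png")
grab("side","pics/s27.png")
E
```

```text
25.15 [450.56503877 109.64657155 333.295548  ] [3.14098577e+00 1.48481054e-03 6.22747970e-03] [ 0.18192957 -0.15027139 -0.00139448]
```

View pics/w27.png

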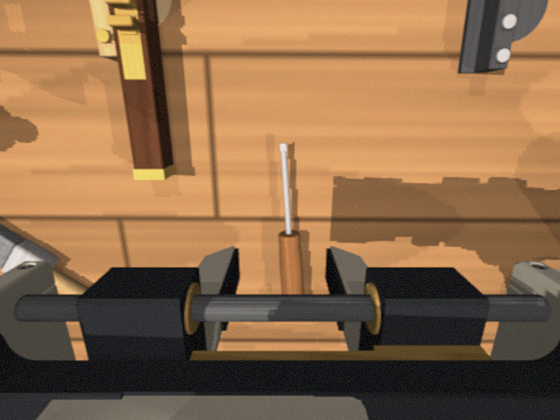

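View pics/s27.png

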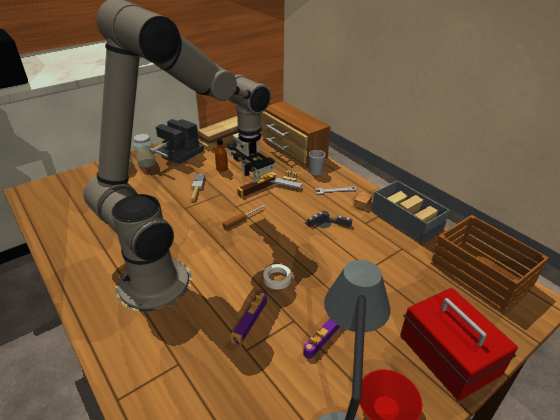

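Call:
{"name": "play_rows", "arguments": {"commands": [{"offset":[0.03,0.01,-0.03],"twist":0},{"offset":[0.035,0.01,-0.03],"twist":0},{"offset":[0.035,0.01,-0.01],"twist":0},{"offset":[0.015,0.01,0],"twist":0},{"offset":[0,0,0],"twist":0}]}}

```text
time: 25.75
tool_pos: [568.8, 72.6, 402.7]
tcp_rot: [3.141, -0.0, 0.009]
contact_force: [-1.3, 0.2, -0.9]
grip_width: 50.3
```

Call:
{"name": "play_rows", "arguments": {"commands": [{"offset":[0,0,0],"twist":0},{"offset":[0,0,0],"twist":0}]}}

```text
time: 25.95
tool_pos: [566.2, 73.5, 403.0]
tcp_rot: [-3.141, 0.002, 0.01]
contact_force: [0.1, -0.3, -0.1]
grip_width: 50.5
```

```bash
python3 - <<'E'
from h import *
o=status.get_obs();print(o["time"],o["tool_pos"],o["tcp_rot"],o["contact_force"])
c,im=grab("wrist","pics/w28.png")
# rectify both at z=28
s=5
for n,(Xa,Ya) in dict(g=(705,270),b=(705,-65)).items():
    src=[];dst=[]
    for dx,dy in [(0,0),(120,0),(120,160),(0,160)]:
        src.append((dy*s,dx*s)); dst.append(proj(c,(Xa-dx,Ya-dy,28)))
    H=cv2.getPerspectiveTransform(np.float32(dst),np.float32(src)); cv2.imwrite(f"pics/r28{n}.png",cv2.warpPerspective(im,H,(160*s,120*s),flags=cv2.INTER_CUBIC))
E
```

```text
25.95 [566.20047892  73.52698551 403.04117007] [-3.14136311e+00  1.74979509e-03  1.01535449e-02] [ 0.14019417 -0.30769888 -0.0927763 ]
```

View pics/w28.png

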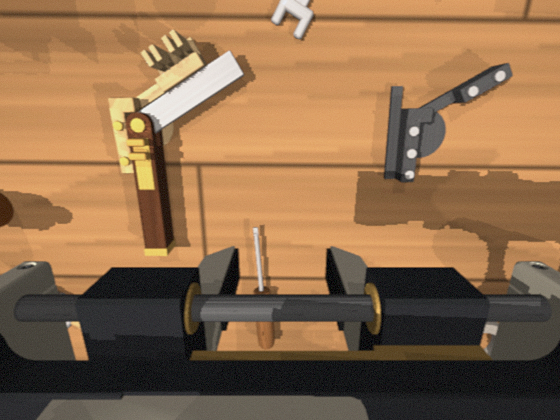

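View pics/r28g.png

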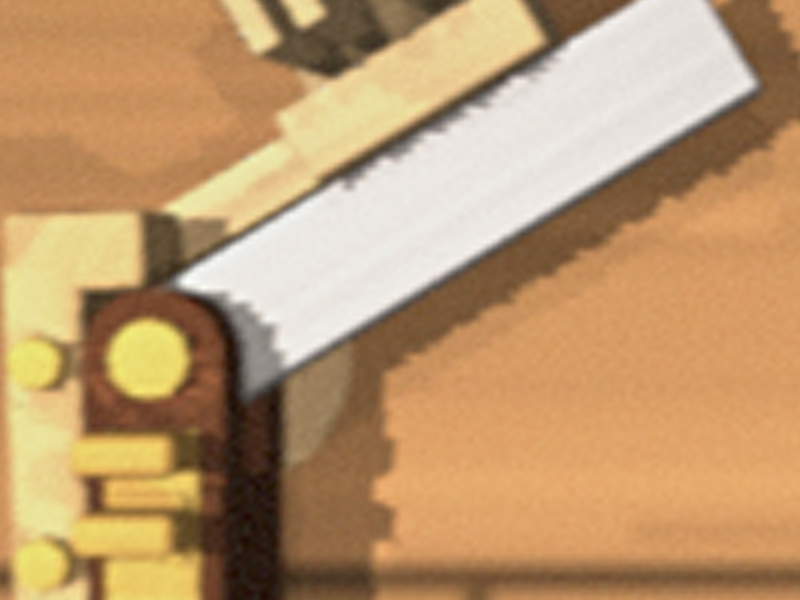

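View pics/r28b.png

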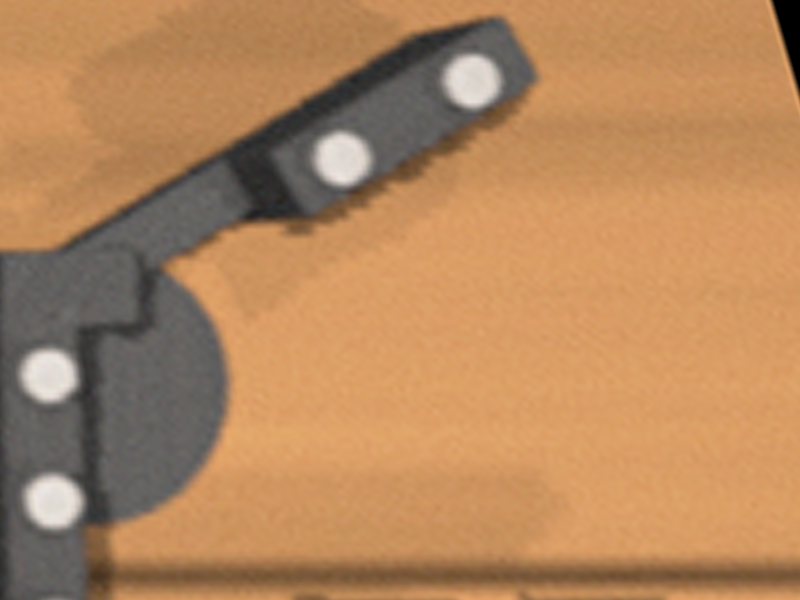

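```bash
python3 - <<'E'
from h import *
def edge(fn,p0,p1,hw=12,pol=None):
    g=cv2.GaussianBlur(cv2.imread(fn,0).astype(np.float32),(0,0),2)
    p0,p1=np.float32(p0),np.float32(p1); d=(p1-p0)/np.linalg.norm(p1-p0); n=np.array([-d[1],d[0]]); P=[]
    for t in np.linspace(0.08,.92,60):
        q=p0+t*(p1-p0); k=np.arange(-hw,hw+.1,.5)
        xs=np.float32([q+a*n for a in k]); v=cv2.remap(g,xs[None,:,0],xs[None,:,1],cv2.INTER_LINEAR)[0]
        dv=np.diff(v)*(pol or 1); i=np.argmax(dv if pol else abs(dv)); P.append(q+(k[i]+.25)*n)
    P=np.float32(P); vx,vy,x,y=cv2.fitLine(P,cv2.DIST_HUBER,0,0.01,0.01).ravel()
    r=np.abs((P-[x,y])@[-vy,vx]); return np.degrees(np.arctan2(-vy*np.sign(vx),abs(vx))).round(2), r.mean().round(2)
print("bracket inner",edge("pics/r28b.png",(312,218),(538,78)))
print("guide arm inner",edge("pics/r28g.png",(325,178),(550,45)))
print("blade lower",edge("pics/r28g.png",(260,396),(750,94)))
print("blade upper",edge("pics/r28g.png",(180,279),(310,200)),edge("pics/r28g.png",(560,52),(650,2)))
# bracket + blade while bevel in bracket (w14 rectified at 21)
print("w14: blade lower",edge("pics/r14.png",(250,384),(715,102)))
E
```

```text
bracket inner (np.float32(32.29), np.float32(8.99))
guide arm inner (np.float32(30.48), np.float32(3.79))
blade lower (np.float32(30.97), np.float32(0.43))
blade upper (np.float32(30.16), np.float32(0.35)) (np.float32(30.91), np.float32(0.48))
w14: blade lower (np.float32(31.25), np.float32(0.41))
```

```bash
python3 -c "
from plant import ticket
print(ticket.close_job())"
```

```text
the job is handed in; nothing more can be done
None
```

The job is handed in, finished at about 26 s of the 64 s allowed. The locked bevel lies home in the saw guide, and the guide's arm is swung out against its blade.

1. **In the bracket:** I gripped the stock and pushed the bevel home. I stopped pushing when the force against the stop rose to about 21 N. I then pinched the two lugs together to lock it; the jaws measured 21.4 mm over both, against 23 mm expected when locked.
2. **After locking:** the picture showed the bevel had crept back about 0.8 mm from the stop. I gripped it again and pushed it home at about 17 N before lifting it out.
3. **In the guide:** I lifted the bevel over, set it down in front of the guide and pushed it home until the force again reached about 21 N. I then released it and withdrew.

**Last checks:**
- **Fit:** the wrist pictures show the round end at the stop, the stock along the fixed leg, the blade flush on the arm, and the lock still shut.
- **Blade angle:** the blade's direction measured 31.25° in the bracket and 30.97° in the guide. That gap is within measuring error.
- **Guide arm angle:** the arm's edge measured 30.5°.
- **Bracket leg:** the same edge fit on the bare leg gave 32.3°, but with large scatter, so I don't trust it. Its screw heads gave about 31.0°, and I saw no sign that the leg had moved.
- **Oil bottle:** in the side picture taken after the last release it is still standing. I never went near it.

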